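Clamp a returned oil filter in the one-hand bar clamp

TASK

Stand the returned oil filter in the wooden cradle of the bench clamp, setting it down gently on its base, and let go of it. Then pump the clamp's trigger, leaving the jaw itself alone, until the filter pushes the jaw's sprung rubber pad in by 3 to 12 mm: snug, but without denting its thin can. Finish holding: keep the trigger squeezed in and your grip on it, do not let go, and do not disturb the jar, the carton or the tape.

Things in the scene. Friction and masses are not known exactly. Their poses are not given: they have to be found in the camera images.
- filter_center (a point): the oil filter: an upright white sheet-metal can with a fluted dome on top, 60 mm in diameter, 105 mm tall (straight sides up to 85 mm), about 0.25 kg, standing loose on the bench. This point is on its axis, half-way up (52.5 mm above its base)
- nest (a point): the seat in the clamp's cradle: on the floor (a dark 12 mm board) where the filter's axis stands when it rests in the V. z up; y level along the bar from the V to the moving jaw; x level, away from bar (75 mm off) and handle. The V, 50 mm tall, closes -y; cheeks 40 mm tall, 86 mm apart, close the sides; +y and top are open. Set the filter down some 6 mm to +y to clear the V; the pad pushes it home
- pad_face (a point): the sprung pad of the moving jaw: a steel-backed rubber plate 50 mm wide and 34 mm tall on two guide pins. This point is the middle of its pressing face, 46 mm above the bench, axes as nest; it looks to -y, toward the filter. It starts 22 to 40 mm clear of where a seated filter's side will be
- pad (a joint): how far the pad is pushed back on its springs toward its jaw, in m: 0 when free, 0.017 when fully in. It presses with 2 N per mm; the can dents above 25 N (12.5 mm), and a snug hold is over 6 N (3 mm)
- bar (a joint): travel of the clamp's notched bar, which carries the moving jaw and its pad, in m; it grows as the jaw closes on the cradle (up to 0.062). It starts between 0 and 0.018. A brake (about 30 N) holds it wherever it is; each full stroke of the trigger draws it in by 6 mm, the first one by up to 8 mm
- trigger (a joint): angle of the clamp's trigger, rad: 0 when out (a spring returns it), 0.20 when squeezed fully in against its stop. The ratchet catches the next notch only when the trigger is let out to below 0.02; squeezing it fully in again then draws the bar 6 mm. Squeezing takes 15 to 25 N at trigger_grip
- trigger_grip (a point): where to press the trigger: middle of a steel bar 88 mm long (along x), 8 mm thick, 24 mm tall beside the handle, 50 mm above the bench. Axes at rest as nest; its outer face is 4 mm to +y of this point. Here it travels 20 mm to -y, towards the handle, swinging on a pivot 101 mm further to +x
- handle_grip (a point): the clamp's fixed rubber handle, 80 mm long (along x), 20 mm thick, 28 mm tall, its middle 50 mm above the bare bench; axes as nest; its outer face is 10 mm to -y of this point. Over both outer faces handle and trigger measure 48 mm when out, 28 mm when squeezed; only the trigger moves
- clamp: the whole bench clamp: grey clamp body, handle, wooden cradle and dark board, fixed to the bench. Its origin is on the bench under the bar, axes as nest. It carries the bar, pad and trigger
- jar: bystander: amber glass jar with a steel cap, 62 mm in diameter, 75 mm tall; origin at the centre of its underside
- carton: bystander: small closed cardboard carton 70 x 110 x 60 mm; origin at the centre of its underside
- tape: bystander: roll of paper tape lying flat, 96 mm across, 24 mm tall; origin at the centre of its underside
Not all that is in view belongs to the job. What is shaped like the part that bears filter_center but purple is not meant.

How it is judged:
By the outcome, as a careful person would: the job done as asked, in the order asked, and still so for the second after the job is handed in, while the arm keeps its last pose, push and grip.
It also fails if it takes over 67 s, if anything falls off the work surface, if the arm or the gripper's body presses on something with over 40 N, if the wrist force passes 120 N, or if a joint passes its speed limit or range.

ROBOT

A 6-joint arm with a two-finger parallel gripper is mounted at the origin on the work surface. World frame = base frame: x ahead of the robot, y to its left, z up, the work surface at z = 0. Lengths are in mm, angles in rad, forces in N, time in s.
With the tool pointing down it reaches from about 300 to 775 mm from the base axis. Payload 14.6 kg.
Tool frame: the origin (TCP) lies midway between the tips of the shut fingers; the grasp point (between the pads) lies 19 mm behind it (pinch_z is the distance from the TCP to the grasp point, in mm); z points along the fingers, y is the direction in which the jaws open and shut (so a half turn about z gives the same grasp; the last joint's range is limited). The gripper opens to 94 mm and grips with 3 to 60 N. Pads are 16 mm wide; open, the fingers measure 119 mm over their backs; the gripper's body (75 mm by 177 mm) begins 78 mm behind the grasp point.
Start: joints at [-1.216, 0.3, 1.521, -0, 1.321, -0.067], TCP at [225.164, -501.787, 167.746] pointing down, gripper open.
Joint ranges: [-3.03, 3.03], [-0.79, 2.21], [0.23, 2.52], [-1.04, 4.18], [0, 3.07], [-2.55, 2.55]. Speed limits (rad/s): [2.22, 2.22, 2.57, 3.14, 3.14, 3.14].

INTERFACE

Orientations are given as [roll, pitch, yaw] about the fixed x, y, z axes, in that order (R = Rz(yaw) Ry(pitch) Rx(roll)).
In Python, from cell import read_state, camera, sign_off, pinch_z gives the robot as it stands. The module is installed in compiled form; this text tells all that it offers.
- The arm moves only by the tool servo_tool, never from a script. Its argument "series" is a list of rows, each a list of 6 numbers: the shift along the tool's x, y, z in cm, then the turn, a rotation vector about the tool's x, y, z in rad. In form: [[tx, ty, tz, rx, ry, rz], ...]. A call has exactly 10 rows; each row is the pose to reach, as a shift and turn from the pose commanded when the call began, along the tool's axes at that moment; what a row does not reach only later rows make up. A row lasts 1/12 s, in which the tool goes at most 41.7 mm and 7.16 degrees, less where a joint would pass 70% of its speed; a pose out of reach is approached as far as the arm can. A call with a gripper value outside its range is refused whole. "gripper" is the finger opening in cm, from 0 to 9.4, set as the call begins (left out, the last holds). The fingers move at their own pace and stop on an object; "grip_force" is the grip in N (left out, the last holds). Time passes only in rows, so rows that repeat a pose let the fingers close, or fill a call up. It gives the time, the measured TCP pose, the force and the opening at its end, in the units of the state.
- read_state(): the state, without advancing time (a new reading comes with each control period).
- camera(name): name is "scene" or "top" or "wrist"; returns a dict with "pixels" (480x640x3 uint8, red, green, blue), "fx", "fy", "cx", "cy" (pixels), "pose" (4x4, takes a point from camera to world coordinates); the wrist camera has in their place "mount" (4x4, takes a point from camera to tool coordinates, whose origin is the TCP and whose axes are the flange's). Camera axes: x right, y down, z forward; pixel columns grow to the right and rows downward; lengths in mm; the calibration is good to about 2 mm. The wrist camera is an equidistant fisheye: a pixel r from the principal point sees the ray r / f radians off the axis. A picture is of the moment at which its call begins: read the wrist's pose just before it. There is no depth.
- sign_off(): hands the job in, once; it reports no verdict.
The state is a dict: "clock": time; "joints": joint angles; "qd": joint speeds; "effort": joint torques, N m; "eef_pos": TCP position; "eef_rot": TCP orientation; "wrist_force": force on the tool from outside, world axes, zero at the start; "moment": the same for the moment, N m; "finger_gap": finger opening in mm.
Only numpy, scipy, OpenCV 4.12 (cv2) and the standard library are available. Lean on these libraries where they do the work, as an engineer would, in place of code of your own. Each camera call takes 0.05 s, during which the arm holds its last target.

## Working session

There is one attempt and no reset: what is moved stays moved. The work goes in short steps, Python scripts to look and compute and a tool call to move; the robot and the scene stay as the last step left them, time stands still between calls to the robot, and variables do not carry over. Pictures are saved under pics/ and viewed, and the job is handed in when it is done.

Besides the shell and the picture viewer there is one more tool, called after "Call:" in YAML: its name, and indented under it one key for each argument. servo_tool: Moves the arm, as the interface text tells. Its arguments: {"type":"object","properties":{"series":{"type":"array"},"gripper":{"type":"number"},"grip_force":{"type":"number"}},"required":["series"]}

```bash
mkdir -p pics; cat > h.py <<'E'
import numpy as np, cv2, json
from cell import read_state, camera, sign_off, pinch_z
from scipy.spatial.transform import Rotation as R
def snap(n,tag):
    s=read_state(); c=camera(n); cv2.imwrite(f'pics/{tag}.png',c['pixels'][:,:,::-1])
    if n=='wrist':
        T=np.eye(4);T[:3,:3]=R.from_euler('xyz',s['eef_rot']).as_matrix();T[:3,3]=s['eef_pos'];c['pose']=T@np.array(c['mount'])
    np.savez(f'pics/{tag}.npz',**{k:c[k] for k in c},fish=(n=='wrist'))
    return c
def ray(c,u,v):
    x=(u-float(c['cx']))/float(c['fx']);y=(v-float(c['cy']))/float(c['fy'])
    if bool(c['fish']):
        r=np.hypot(x,y);d=np.array([np.sin(r)*x/max(r,1e-9),np.sin(r)*y/max(r,1e-9),np.cos(r)])
    else: d=np.array([x,y,1.])
    P=np.array(c['pose']);return P[:3,3],P[:3,:3]@d
def onz(c,u,v,z):
    o,d=ray(c,u,v);return o+d*(z-o[2])/d[2]
def proj(c,p):
    P=np.linalg.inv(np.array(c['pose']));q=P[:3,:3]@np.array(p)+P[:3,3]
    if bool(c['fish']):
        r=np.hypot(q[0],q[1]);t=np.arctan2(r,q[2]);x,y=q[0]/r*t,q[1]/r*t
    else: x,y=q[0]/q[2],q[1]/q[2]
    return np.array([x*c['fx']+c['cx'],y*c['fy']+c['cy']])
def load(t): return dict(np.load(f'pics/{t}.npz'))
E
python3 - <<'E'
from h import *
for n in['scene','top','wrist']:
    c=snap(n,n+'0');print(n,c['fx'],c['cx'],c['cy'],np.round(c['pose'],3).tolist())
print(read_state(),pinch_z)
E
```

```text
scene 602.3882947926684 313.50675275197017 243.31828955825603 [[0.68, 0.526, -0.511, 1307.486], [0.733, -0.502, 0.459, -674.756], [-0.015, -0.687, -0.727, 1075.059], [0.0, 0.0, 0.0, 1.0]]
top 484.7939808265376 319.0526194818187 236.99962479183415 [[0.008, -0.98, 0.2, 393.089], [-1.0, -0.008, -0.0, -29.711], [0.002, -0.2, -0.98, 1151.525], [0.0, 0.0, 0.0, 1.0]]
wrist 371.64829954431775 317.3815640171461 230.84576653613937 [[0.409, -0.88, -0.241, 294.478], [-0.912, -0.395, -0.107, -469.904], [-0.001, 0.264, -0.964, 384.483], [0.0, 0.0, 0.0, 1.0]]
{'clock': 0.15, 'joints': array([-1.21560490e+00,  3.00347588e-01,  1.52139404e+00, -1.18608077e-05,
        1.32064978e+00, -6.65691349e-02]), 'qd': array([-0.00045688, -0.00011665, -0.00091906,  0.00233605, -0.00082022,
        0.00081387]), 'effort': array([ 1.96398709e-03, -5.31956756e+01, -3.52818954e+01,  7.09017506e-02,
        2.36186909e-02, -7.58809438e-05]), 'eef_pos': array([ 225.09218049, -501.61178901,  167.33321093]), 'eef_rot': array([-3.14079491e+00, -4.16691908e-05,  4.21763483e-01]), 'wrist_force': array([ 0.46608812,  0.08029525, -0.16312252]), 'moment': array([-0.04641702,  0.00217277,  0.02971915]), 'finger_gap': 94.24193666062465} 18.8
```

View pics/scene0.png

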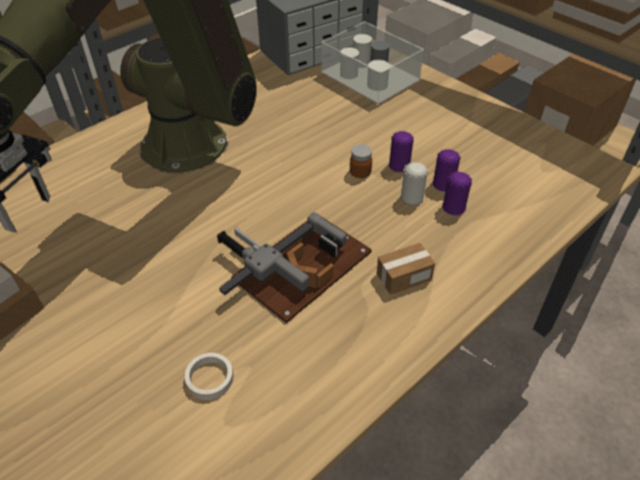

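View pics/top0.png

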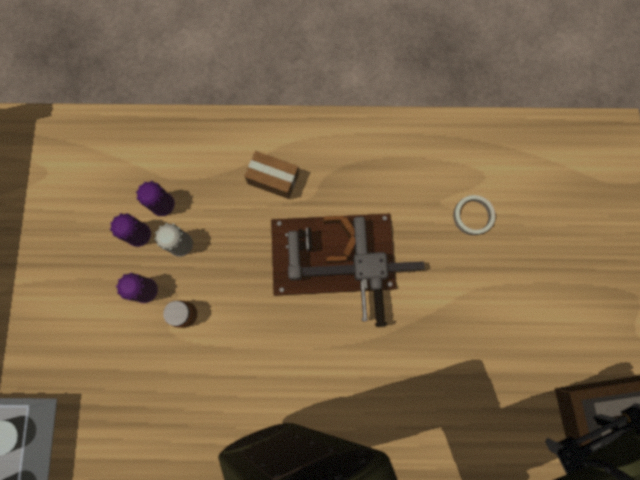

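View pics/wrist0.png

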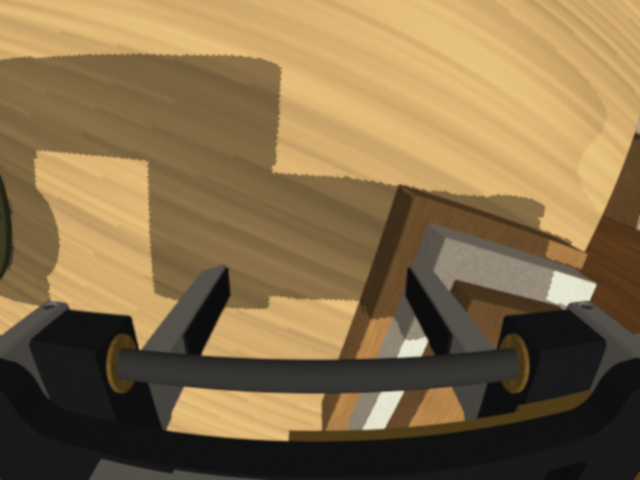

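```bash
python3 - <<'E'
import cv2
t=cv2.imread('pics/top0.png');s=cv2.imread('pics/scene0.png')
def crop(i,x,y,w,h,k,n): cv2.imwrite(n,cv2.resize(i[y:y+h,x:x+w],None,fx=k,fy=k,interpolation=cv2.INTER_CUBIC))
crop(t,260,200,180,135,4.4,'pics/c1.png');crop(t,100,170,160,120,4,'pics/c2.png');crop(s,210,200,180,130,4.4,'pics/c3.png');crop(s,340,110,150,110,4,'pics/c4.png')
E
```

```text
(no output)
```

View pics/c1.png

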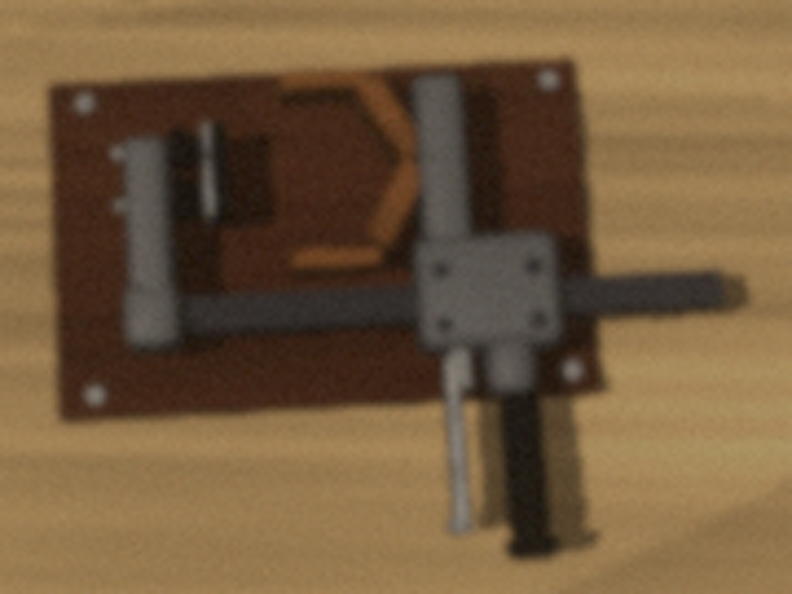

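View pics/c2.png

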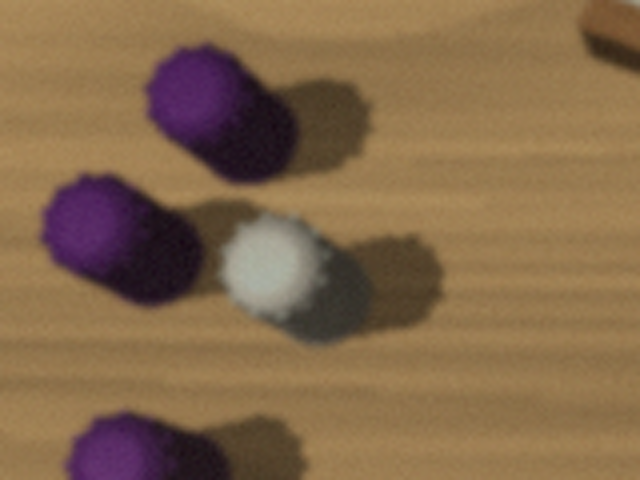

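View pics/c3.png

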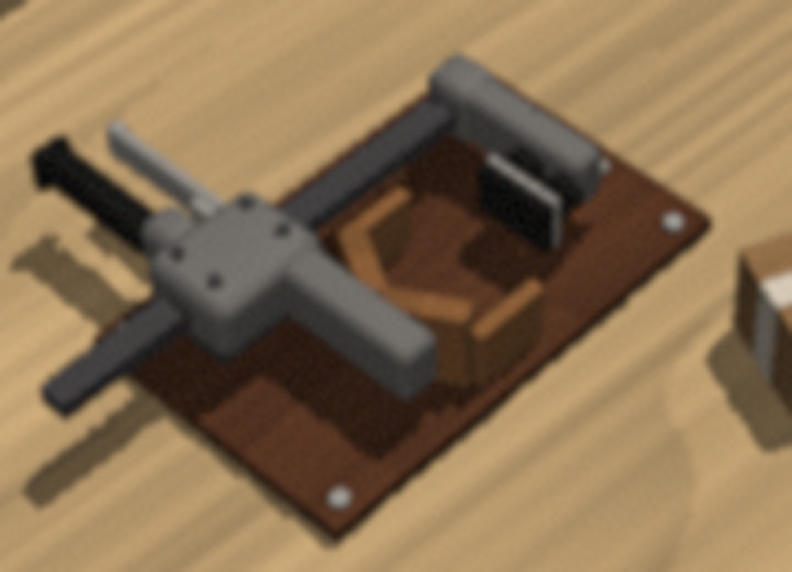

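View pics/c4.png

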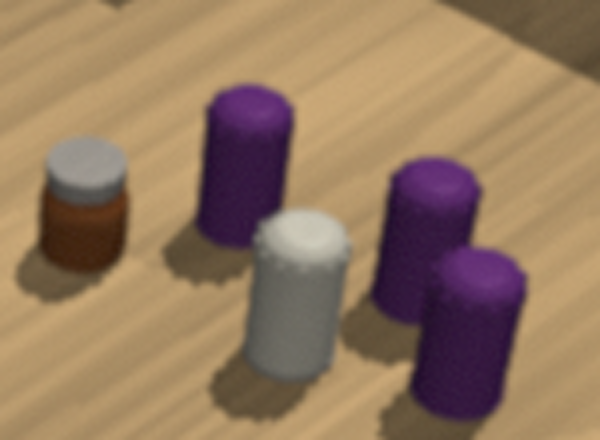

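```bash
python3 - <<'E'
from h import *
t=load('top0');s=load('scene0')
def m(c,f,box):
    hsv=cv2.cvtColor(c['pixels'],cv2.COLOR_RGB2HSV);k=f(hsv).astype(np.uint8);b=np.zeros_like(k);b[box[1]:box[3],box[0]:box[2]]=1;return k*b
pur=lambda h:(h[...,0]>125)&(h[...,0]<165)&(h[...,1]>80)
for n,c in(('t',t),('s',s)):
    k=m(c,pur,(0,0,640,480));nn,_,st,ce=cv2.connectedComponentsWithStats(k)
    for i in range(1,nn):
        if st[i,4]>50: print(n,'purple',st[i],ce[i],onz(c,*ce[i],52)[:2])
wh=lambda h:(h[...,1]<70)&(h[...,2]>70)
for n,c,b in(('t',t,(145,215,200,265)),('s',s,(398,158,430,206))):
    k=m(c,wh,b);nn,_,st,ce=cv2.connectedComponentsWithStats(k);i=1+np.argmax(st[1:,4]);print(n,'white',st[i],ce[i],onz(c,*ce[i],52.5))
# dome top
print('dome top c',onz(t,168,236.7,98),'jar top',onz(t,178,314,75))
print('tape',onz(t,475,215,12),'carton top',onz(t,272,173,60))
for p in[(52,88),(572,62),(602,388),(62,420)]: print('board',onz(t,260+p[0]/4.4,200+p[1]/4.4,12))
for nme,p,z in[('bar l',(190,315),50),('bar r',(720,290),50),('handle end',(532,545),64),('handle base',(518,395),64),('trig end',(460,528),62),('trig base',(455,360),62),('V apex',(410,160),62),('Vtop',(365,85),62),('Vbot',(385,248),62),('cheek top out',(283,82),52),('cheek bot',(295,260),52),('pad top',(207,125),63),('pad bot',(212,213),63)]:
    print(nme,onz(t,260+p[0]/4.4,200+p[1]/4.4,z).round(1))
E
```

```text
t purple [137 182  36  33 759] [154.04347826 197.84716733] [708.75669641 358.924222  ]
t purple [111 214  39  32 780] [128.92820513 229.22307692] [632.72452711 411.40883266]
t purple [117 274  38  27 649] [132.77503852 287.37904468] [497.98912764 391.01558308]
s purple [389 131  24  41 712] [400.38764045 150.41292135] [496.39266746 379.88728822]
s purple [ 433  150   38   65 1593] [451.46578782 181.93848085] [674.1060116 376.047659 ]
t white [155 223  28  33 572] [168.30244755 236.85664336] [615.32306982 318.65366131  52.5       ]
s white [399 161  29  45 951] [413.49842271 182.96950578] [609.66375469 302.31238312  52.5       ]
dome top c [606.47113613 304.92631065  98.        ] jar top [438.27780839 278.09989271  75.        ]
tape [ 683.8410041  -407.43045661   12.        ] carton top [769.72426849  82.38290367  60.        ]
board [667.181056    84.47129913  12.        ]
board [ 684.3465873  -201.45242307   12.        ]
board [ 505.04988236 -213.66111709   12.        ]
board [485.65798352  74.13772953  12.        ]
bar l [537.4   5.6  50. ]
bar r [ 552.8 -270.2   50. ]
handle end [ 420.9 -168.2   64. ]
handle base [ 496.  -162.4   64. ]
trig end [ 429.1 -132.3   62. ]
trig base [ 513.8 -130.7   62. ]
V apex [ 618.1 -108.3   62. ]
Vtop [658.2 -84.9  62. ]
Vbot [571.6 -95.1  62. ]
cheek top out [661.9 -41.9  52. ]
cheek bot [566.5 -48.7  52. ]
pad top [635.7  -2.2  63. ]
pad bot [589.   -5.4  63. ]
```

```bash
cat >> h.py <<'E'
def go(pos,yaw):
    s=read_state();M=R.from_euler('xyz',s['eef_rot'])
    G=R.from_euler('xyz',[np.pi,0,yaw])
    d=M.inv().apply(np.array(pos)-s['eef_pos'])/10
    r=(M.inv()*G).as_rotvec()
    print('shift cm',d.round(2),'turn',r.round(3),'| pos',np.round(s['eef_pos'],1),'rot',np.round(s['eef_rot'],3),'gap',round(s['finger_gap'],1),'F',np.round(s['wrist_force'],1),'t',s['clock'])
E
python3 - <<'E'
from h import *
go([590,-170,220],1.633)
E
```

```text
shift cm [ 46.87 -15.32  -5.25] turn [-1.000e-03 -1.000e-03 -1.211e+00] | pos [ 225.1 -501.6  167.3] rot [-3.141 -0.     0.422] gap 94.2 F [ 0.5  0.1 -0.2] t 0.15
```

Call:
servo_tool:
  series:
    - [1,-0.3,-1,0,0,-0.05]
    - [3,-1,-3,0,0,-0.17]
    - [6.5,-2,-5,0,0,-0.29]
    - [10.5,-3.4,-5.2,0,0,-0.41]
    - [14.5,-4.7,-5.2,0,0,-0.53]
    - [18.5,-6,-5.2,0,0,-0.65]
    - [22.5,-7.3,-5.2,0,0,-0.77]
    - [26.3,-8.6,-5.2,0,0,-0.89]
    - [30,-9.8,-5.2,0,0,-1.01]
    - [33.8,-11,-5.2,0,0,-1.13]
  gripper: 9.4

```text
clock: 0.98
eef_pos: [489.6, -261.3, 219.7]
eef_rot: [-3.141, -0.0, 1.558]
wrist_force: [0.2, -0.7, -0.6]
finger_gap: 94.0
```

```bash
python3 - <<'E'
from h import *
go([590,-170,220],1.633)
E
```

```text
shift cm [ 9.26  9.92 -0.03] turn [-0.    -0.    -0.075] | pos [ 489.6 -261.3  219.7] rot [-3.141 -0.     1.558] gap 94.0 F [ 0.2 -0.7 -0.6] t 0.9833
```

Call:
servo_tool:
  series:
    - [2.5,2.5,0,0,0,-0.02]
    - [5,5,0,0,0,-0.04]
    - [7,7,0,0,0,-0.06]
    - [8.5,8.5,0,0,0,-0.07]
    - [9,9.5,0,0,0,-0.07]
    - [9,9.8,0,0,0,-0.07]
    - [9,9.8,0,0,0,-0.07]
    - [9,9.8,0,0,0,-0.07]
    - [9,9.8,0,0,0,-0.07]
    - [9,9.8,0,0,0,-0.07]

```text
clock: 1.82
eef_pos: [587.7, -175.6, 219.9]
eef_rot: [3.141, 0.0, 1.621]
wrist_force: [-0.1, -0.1, -0.6]
finger_gap: 94.3
```

```bash
python3 - <<'E'
from h import *
c=snap('wrist','w1')
go([590,-170,220],1.633)
E
```

```text
shift cm [ 0.54  0.25 -0.  ] turn [ 0.     0.    -0.012] | pos [ 587.8 -175.5  220. ] rot [3.141 0.    1.621] gap 94.2 F [ 0.4 -0.4  0.3] t 1.8667
```

View pics/w1.png

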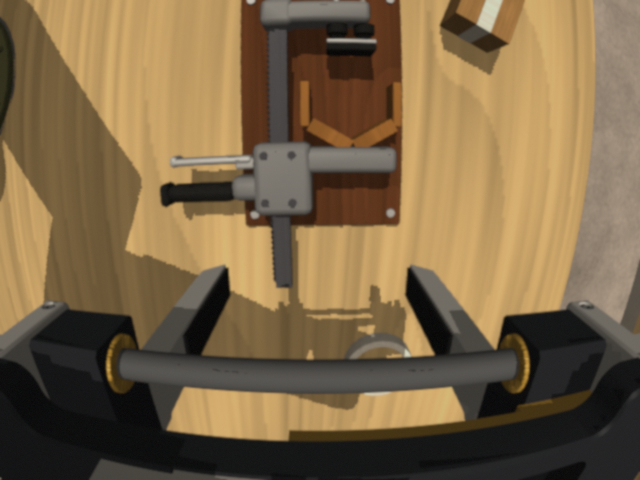

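Call:
servo_tool:
  series:
    - [2,0.2,0,0,0,-0.01]
    - [4,0.2,0,0,0,-0.01]
    - [5.5,0.2,0,0,0,-0.01]
    - [6.5,0.2,0,0,0,-0.01]
    - [7,0.2,0,0,0,-0.01]
    - [7,0.2,0,0,0,-0.01]
    - [7,0.2,0,0,0,-0.01]
    - [7,0.2,0,0,0,-0.01]
    - [7,0.2,0,0,0,-0.01]
    - [7,0.2,0,0,0,-0.01]

```text
clock: 2.7
eef_pos: [586.6, -105.5, 219.7]
eef_rot: [-3.141, 0.0, 1.631]
wrist_force: [-0.2, -1.0, 0.3]
finger_gap: 94.1
```

```bash
python3 - <<'E'
from h import *
c=snap('wrist','w2')
i=cv2.imread('pics/w2.png')[40:340,140:440];cv2.imwrite('pics/w2c.png',cv2.resize(i,None,fx=2,fy=2,interpolation=cv2.INTER_CUBIC))
go([606,303,220],1.633)
E
```

```text
shift cm [ 4.064e+01  4.400e+00 -3.000e-02] turn [-0.    -0.    -0.002] | pos [ 586.6 -105.4  219.6] rot [-3.141 -0.     1.631] gap 93.8 F [ 0.7 -0.5 -0.3] t 2.75
```

View pics/w2c.png

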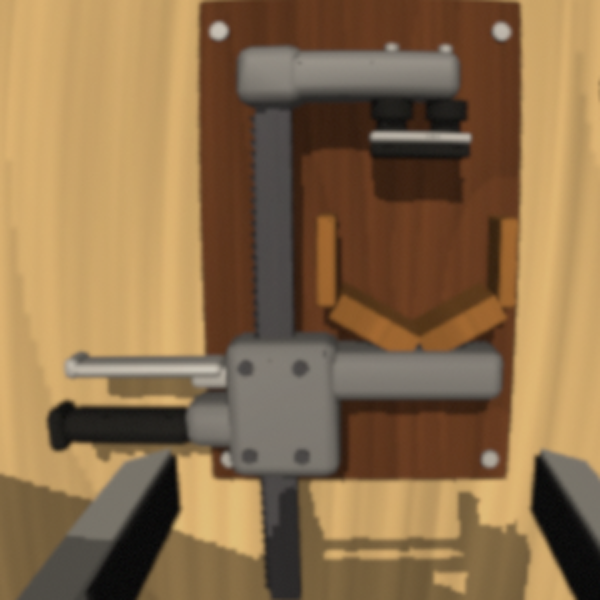

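```bash
python3 - <<'E'
from h import *
c=load('w2')
P=lambda x,y,z: onz(c,140+x/2,40+y/2,z)
B=[P(*p,13) for p in[(219,31),(502,31),(490,459),(228,459)]]
for b in B: print('bolt',b.round(1))
dy=(B[0]-B[3]+B[1]-B[2]);yaw=np.arctan2(-dy[0],dy[1]);dx=B[1]-B[0]+B[2]-B[3];print('yaw',yaw,np.arctan2(dx[1],dx[0]))
pts={'barL up':(255,110,50),'barR up':(293,110,50),'barL dn':(257,335,50),'barR dn':(293,335,50),'V apex in':(420,336,62),'Vl end in':(343,292,62),'Vr end in':(495,292,62),'cheek L in':(336,217,52),'cheekL in b':(335,300,52),'cheek R in':(501,220,52),'pad L':(371,157,62),'pad R':(469,157,62),'padL back':(371,133,62),'handle end':(52,425,64),'handle up e':(100,407,64),'handle dn e':(100,444,64),'handle up b':(185,405,64),'handle dn b':(185,442,64),'tr end':(66,365,62),'tr up e':(90,357,62),'tr dn e':(90,375,62),'tr up b':(215,360,62),'tr dn b':(215,377,62)}
A=np.array([[np.cos(yaw),np.sin(yaw)],[-np.sin(yaw),np.cos(yaw)]])
for k,v in pts.items():
    w=P(*v);print(k,w[:2].round(1),'clamp',(A@w[:2]).round(1))
E
```

```text
bolt [498.9  56.9  13. ]
bolt [659.3  67.   13. ]
bolt [ 674.6 -188.7   13. ]
bolt [ 513.1 -198.4   13. ]
yaw 0.057712537907991635 0.0613301034589052
barL up [527.6   7.4] clamp [527.2 -23.1]
barR up [547.3   8. ] clamp [546.8 -23.5]
barL dn [ 533.9 -111.5] clamp [ 526.6 -142.1]
barR dn [ 553.2 -110.4] clamp [ 545.9 -142.2]
V apex in [ 619.5 -104.5] clamp [ 612.5 -140. ]
Vl end in [578.6 -84.1] clamp [ 572.7 -117.3]
Vr end in [656.5 -78.8] clamp [ 650.9 -116.5]
cheek L in [572.6 -46.6] clamp [569.  -79.5]
cheekL in b [574.5 -90. ] clamp [ 568.4 -123. ]
cheek R in [658.3 -41.9] clamp [654.8 -79.8]
pad L [588.5 -14.8] clamp [586.6 -48.7]
pad R [637.5 -11. ] clamp [635.8 -47.7]
padL back [587.7  -2.7] clamp [586.6 -36.6]
handle end [ 419.3 -165.8] clamp [ 409.  -189.7]
handle up e [ 449.1 -153.1] clamp [ 439.5 -178.7]
handle dn e [ 448.1 -174.8] clamp [ 437.2 -200.3]
handle up b [ 497.6 -148.7] clamp [ 488.2 -177.2]
handle dn b [ 497.4 -169.8] clamp [ 486.8 -198.2]
tr end [ 429. -131.] clamp [ 420.7 -155.5]
tr up e [ 443.5 -125.7] clamp [ 435.5 -151.1]
tr dn e [ 443.1 -135.8] clamp [ 434.6 -161.2]
tr up b [ 513.4 -123.5] clamp [ 505.4 -153. ]
tr dn b [ 513.5 -132.8] clamp [ 505.  -162.2]
```

Call:
servo_tool:
  series:
    - [2,0.3,0,0,0,0]
    - [5,0.8,0,0,0,0]
    - [9,1.3,0,0,0,0]
    - [13,2,0,0,0,0]
    - [17,2.6,0,0,0,0]
    - [21,3.2,0,0,0,0]
    - [25,3.8,0,0,0,0]
    - [28,4.2,0,0,0,0]
    - [30,4.4,0,0,0,0]
    - [30,4.4,0,0,0,0]

```text
clock: 3.58
eef_pos: [611.8, 200.8, 219.2]
eef_rot: [-3.141, -0.0, 1.635]
wrist_force: [0.2, -0.1, -0.9]
finger_gap: 94.0
```

```bash
python3 - <<'E'
from h import *
c=snap('wrist','w3')
go([606,303,220],1.633)
for z in (0,105): print(proj(c,[606,303,z]))
E
```

```text
shift cm [10.45  0.06 -0.08] turn [-0.001  0.     0.001] | pos [612.  198.7 219.2] rot [-3.141  0.     1.634] gap 94.1 F [ 0.3 -0.6  0.1] t 3.6333Traceback (most recent call last):
  File "<stdin>", line 4, in <module>
  File "h.py", line 20, in proj
    if bool(c['fish']):
            ~^^^^^^^^
KeyError: 'fish'
```

View pics/w3.png

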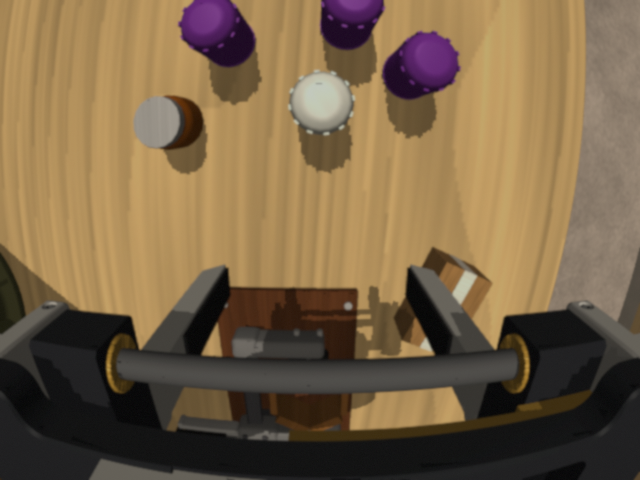

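```bash
python3 - <<'E'
from h import *
c=load('w3')
h=cv2.cvtColor(c['pixels'],cv2.COLOR_RGB2HSV)
k=((h[...,1]<60)&(h[...,2]>90)).astype(np.uint8);b=np.zeros_like(k);b[50:160,270:370]=1;k*=b
cs,_=cv2.findContours(k,0,1);q=max(cs,key=cv2.contourArea);(u,v),r=cv2.minEnclosingCircle(q);print(u,v,r,cv2.boundingRect(q))
for z in (80,90,100): print(onz(c,u,v,z), onz(c,u+r,v,z)[0]-onz(c,u,v,z)[0])
h2=((h[...,0]>125)&(h[...,0]<165)&(h[...,1]>80)).astype(np.uint8)
# jar
print('jar cap',onz(c,160,122,75))
E
```

```text
321.21124267578125 102.03146362304688 33.450016021728516 (288, 70, 67, 65)
[607.82958744 306.35081633  80.        ] 31.565651577003564
[607.78440052 305.54966184  90.        ] 30.680150697406475
[607.73921359 304.74850736 100.        ] 29.794649817809386
jar cap [445.04856461 283.41463572  75.        ]
```

```bash
python3 - <<'E'
from h import *
go([607.5,305,150],1.63)
E
```

```text
shift cm [10.64  0.22  6.92] turn [-0.001  0.     0.004] | pos [612.  198.7 219.2] rot [-3.141  0.     1.634] gap 94.1 F [ 0.3 -0.6  0.1] t 3.6333
```

Call:
servo_tool:
  series:
    - [2,0.1,1,0,0,0]
    - [4,0.1,2.5,0,0,0]
    - [6.5,0.2,4,0,0,0]
    - [8.5,0.2,5.5,0,0,0]
    - [10,0.2,6.5,0,0,0]
    - [10.6,0.2,7,0,0,0]
    - [10.6,0.2,7,0,0,0]
    - [10.6,0.2,7,0,0,0]
    - [10.6,0.2,7,0,0,0]
    - [10.6,0.2,7,0,0,0]

```text
clock: 4.47
eef_pos: [608.4, 302.1, 150.9]
eef_rot: [3.14, -0.0, 1.631]
wrist_force: [-0.3, 0.1, -0.2]
finger_gap: 93.6
```

```bash
python3 - <<'E'
from h import *
c=snap('wrist','w4')
go([607.5,305,51],1.63)
E
```

```text
shift cm [ 0.27 -0.08  9.97] turn [ 0.001 -0.     0.001] | pos [608.3 302.3 150.7] rot [ 3.14  -0.     1.631] gap 94.2 F [0.  0.4 0.1] t 4.5167
```

View pics/w4.png

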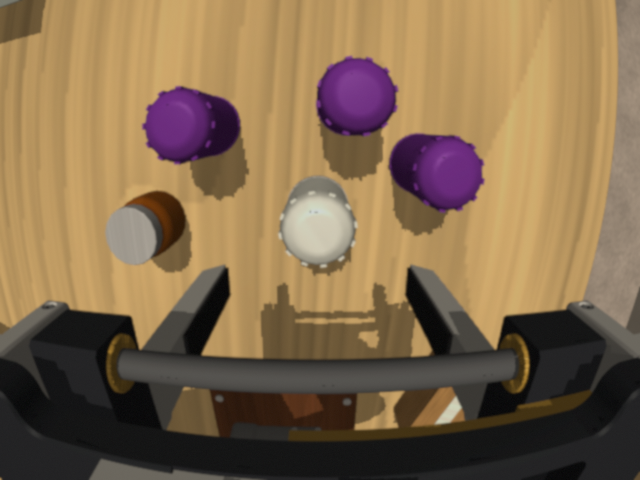

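```bash
python3 - <<'E'
from h import *
c=load('w4')
h=cv2.cvtColor(c['pixels'],cv2.COLOR_RGB2HSV)
k=((h[...,1]<60)&(h[...,2]>120)).astype(np.uint8);b=np.zeros_like(k);b[165:275,265:370]=1;k*=b
cs,_=cv2.findContours(k,0,1);q=max(cs,key=cv2.contourArea);(u,v),r=cv2.minEnclosingCircle(q);print(u,v,r,cv2.boundingRect(q))
for z in (85,92,100): print(onz(c,u,v,z), onz(c,u+r,v,z)[0]-onz(c,u,v,z)[0])
E
```

```text
317.93695068359375 221.56732177734375 45.614097595214844 (279, 176, 78, 92)
[607.78710434 309.388742    85.        ] 35.923940633286634
[607.66198951 311.11354777  92.        ] 35.03590182058872
[607.51900114 313.08475437 100.        ] 34.02100032036242
```

Call:
servo_tool:
  series:
    - [0.2,-0.1,1,0,0,0]
    - [0.3,-0.1,2.5,0,0,0]
    - [0.3,-0.1,4,0,0,0]
    - [0.3,-0.1,5.5,0,0,0]
    - [0.3,-0.1,7,0,0,0]
    - [0.3,-0.1,8.5,0,0,0]
    - [0.3,-0.1,9.5,0,0,0]
    - [0.3,-0.1,10,0,0,0]
    - [0.3,-0.1,10,0,0,0]
    - [0.3,-0.1,10,0,0,0]

```text
clock: 5.35
eef_pos: [606.8, 306.1, 50.2]
eef_rot: [3.141, -0.0, 1.632]
wrist_force: [-0.1, -0.4, 0.9]
finger_gap: 93.9
```

```bash
python3 - <<'E'
from h import *
go([607.5,305,51],1.63)
c=snap('wrist','w5')
E
```

```text
shift cm [-0.11  0.06 -0.08] turn [ 0.    -0.     0.002] | pos [606.8 306.1  50.2] rot [ 3.141 -0.     1.632] gap 93.9 F [-0.1 -0.4  0.9] t 5.35
```

View pics/w5.png

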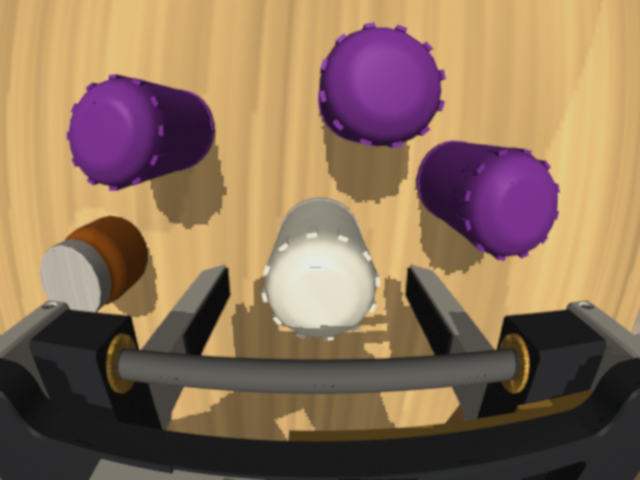

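```bash
python3 - <<'E'
from h import *
c=load('w5')
for z in (80,85,90): print(onz(c,320,286,z), onz(c,265,286,z)[0],onz(c,377,286,z)[0])
E
```

```text
[607.81301977 300.67968407  80.        ] 577.4748563923467 639.3810624852534
[607.63742195 302.88059892  85.        ] 578.1086280544697 638.3632841456873
[607.46182413 305.08151376  90.        ] 578.7423997165926 637.3455058061212
```

Call:
servo_tool:
  series:
    - [-0.15,0,0,0,0,0]
    - [-0.15,0,0,0,0,0]
    - [-0.15,0,0,0,0,0]
    - [-0.15,0,0,0,0,0]
    - [-0.15,0,0,0,0,0]
    - [-0.15,0,0,0,0,0]
    - [-0.15,0,0,0,0,0]
    - [-0.15,0,0,0,0,0]
    - [-0.15,0,0,0,0,0]
    - [-0.15,0,0,0,0,0]
  gripper: 4.5
  grip_force: 15

```text
clock: 6.23
eef_pos: [606.9, 304.6, 49.9]
eef_rot: [3.141, -0.0, 1.632]
wrist_force: [2.3, 1.0, 1.4]
finger_gap: 58.5
```

```bash
python3 - <<'E'
from h import *
go([607.5,305,170],1.63)
E
```

```text
shift cm [  0.04   0.07 -12.01] turn [ 0.001 -0.     0.002] | pos [606.9 304.6  49.9] rot [ 3.141 -0.     1.632] gap 58.5 F [2.3 1.  1.4] t 6.2333
```

Call:
servo_tool:
  series:
    - [0,0,-0.3,0,0,0]
    - [0,0,-1,0,0,0]
    - [0,0,-2.2,0,0,0]
    - [0,0,-3.8,0,0,0]
    - [0,0,-5.6,0,0,0]
    - [0,0,-7.6,0,0,0]
    - [0,0,-9.4,0,0,0]
    - [0,0,-10.8,0,0,0]
    - [0,0,-11.6,0,0,0]
    - [0,0,-12,0,0,0]

```text
clock: 7.07
eef_pos: [607.0, 304.7, 171.8]
eef_rot: [3.14, -0.001, 1.632]
wrist_force: [0.4, -0.4, -1.7]
finger_gap: 58.4
```

```bash
python3 - <<'E'
from h import *
yaw=0.059
A=np.array([[np.cos(.0577),np.sin(.0577)],[-np.sin(.0577),np.cos(.0577)]])
print(A.T@[611.7,-98],A.T@[611.7,-105.4])
p=A.T@[611.7,-98]
go([p[0],p[1],170],1.63)
c=snap('wrist','w6')
E
```

```text
[616.33348202 -62.56140138] [616.76022513 -69.94908643]
shift cm [-36.72  -1.3    0.15] turn [ 0.002 -0.001  0.002] | pos [607.  304.7 171.8] rot [ 3.140e+00 -1.000e-03  1.632e+00] gap 58.4 F [ 0.4 -0.4 -1.7] t 7.0667
```

View pics/w6.png

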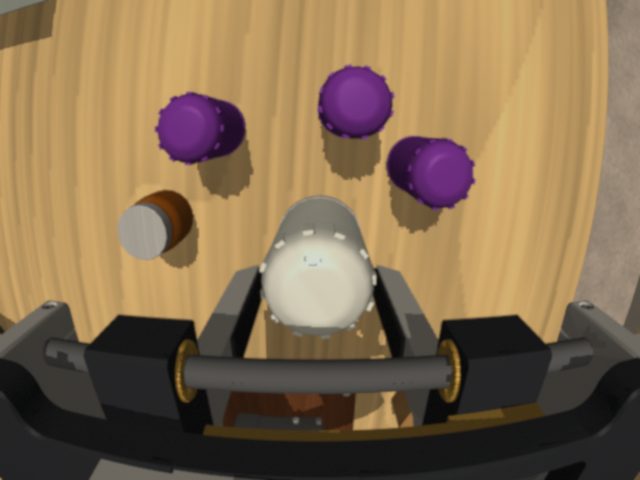

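```bash
python3 - <<'E'
from h import *
c=load('w6')
for dz in (33,35,38,42):
  z=171.8+dz; print(dz,onz(c,318,285,z), onz(c,262,283,z)[0]-onz(c,375,283,z)[0])
E
```

```text
33 [606.69368786 301.21845251 204.8       ] -61.198757742459065
35 [606.63273797 302.09158538 206.8       ] -60.53447796132605
38 [606.54131313 303.40128468 209.8       ] -59.53805828962663
42 [606.41941334 305.14755042 213.8       ] -58.2094987273606
```

Call:
servo_tool:
  series:
    - [-0.6,0,0,0,0,0]
    - [-2,-0.1,0,0,0,0]
    - [-4.2,-0.2,0,0,0,0]
    - [-7,-0.3,0,0,0,0]
    - [-10,-0.4,0,0,0,0]
    - [-13,-0.5,0,0,0,0]
    - [-16,-0.6,0,0,0,0]
    - [-19,-0.7,0,0,0,0]
    - [-22,-0.8,0,0,0,0]
    - [-25,-0.9,0,0,0,0]

```text
clock: 7.95
eef_pos: [612.0, 51.8, 168.9]
eef_rot: [-3.14, 0.0, 1.631]
wrist_force: [1.0, 0.6, -3.0]
finger_gap: 58.8
```

```bash
python3 - <<'E'
from h import *
go([616.3,-62,170],1.63)
E
```

```text
shift cm [-11.39  -0.26  -0.11] turn [-0.001  0.     0.001] | pos [612.   51.8 168.9] rot [-3.14   0.     1.631] gap 58.8 F [ 1.   0.6 -3. ] t 7.95
```

Call:
servo_tool:
  series:
    - [-2.5,-0.1,0,0,0,0]
    - [-5,-0.2,0,0,0,0]
    - [-7.5,-0.2,0,0,0,0]
    - [-9.5,-0.3,0,0,0,0]
    - [-10.6,-0.3,0,0,0,0]
    - [-11,-0.3,0,0,0,0]
    - [-11.2,-0.3,0,0,0,0]
    - [-11.2,-0.3,0,0,0,0]
    - [-11.2,-0.3,0,0,0,0]
    - [-11.2,-0.3,0,0,0,0]

```text
clock: 8.78
eef_pos: [616.8, -56.5, 169.7]
eef_rot: [-3.142, -0.0, 1.633]
wrist_force: [-0.3, 0.4, -2.5]
finger_gap: 58.5
```

```bash
python3 - <<'E'
from h import *
go([616.3,-62,80],1.63)
c=snap('wrist','w7');c=snap('scene','s7')
i=cv2.imread('pics/s7.png')[120:330,180:420];cv2.imwrite('pics/s7c.png',cv2.resize(i,None,fx=3,fy=2.8,interpolation=cv2.INTER_CUBIC))
E
```

```text
shift cm [-0.54 -0.08  8.97] turn [-0.    -0.     0.003] | pos [616.8 -56.5 169.7] rot [-3.142 -0.     1.633] gap 58.5 F [-0.3  0.4 -2.5] t 8.7833
```

View pics/w7.png

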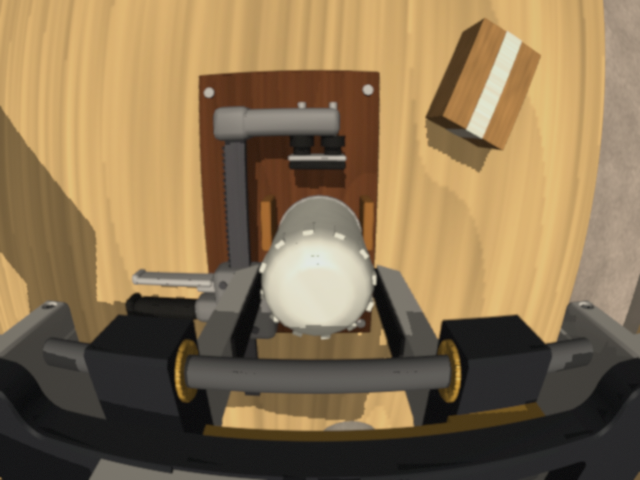

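View pics/s7c.png

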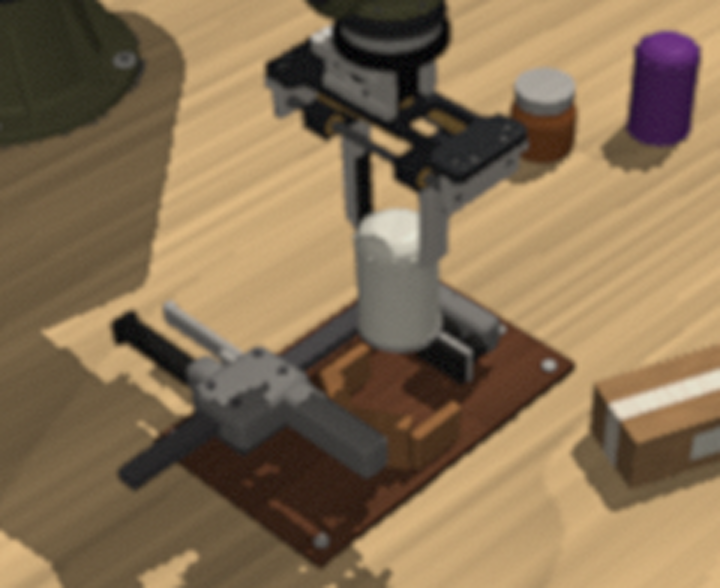

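Call:
servo_tool:
  series:
    - [-0.3,-0.05,0,0,0,0]
    - [-0.5,-0.05,0.5,0,0,0]
    - [-0.5,-0.05,1.5,0,0,0]
    - [-0.5,-0.05,3,0,0,0]
    - [-0.5,-0.05,4.5,0,0,0]
    - [-0.5,-0.05,6,0,0,0]
    - [-0.5,-0.05,7.4,0,0,0]
    - [-0.5,-0.05,8.4,0,0,0]
    - [-0.5,-0.05,8.8,0,0,0]
    - [-0.5,-0.05,9,0,0,0]

```text
clock: 9.72
eef_pos: [616.3, -62.5, 78.9]
eef_rot: [-3.14, -0.0, 1.632]
wrist_force: [-0.3, 0.8, -2.1]
finger_gap: 58.4
```

```bash
python3 - <<'E'
from h import *
go([616.3,-62,62],1.63)
c=snap('wrist','w8');c=snap('scene','s8')
i=cv2.imread('pics/s8.png')[160:310,210:390];cv2.imwrite('pics/s8c.png',cv2.resize(i,None,fx=4,fy=4,interpolation=cv2.INTER_CUBIC))
E
```

```text
shift cm [0.05 0.01 1.69] turn [-0.001 -0.     0.002] | pos [616.3 -62.5  78.9] rot [-3.14  -0.     1.632] gap 58.4 F [-0.3  0.8 -2.1] t 9.7167
```

View pics/w8.png

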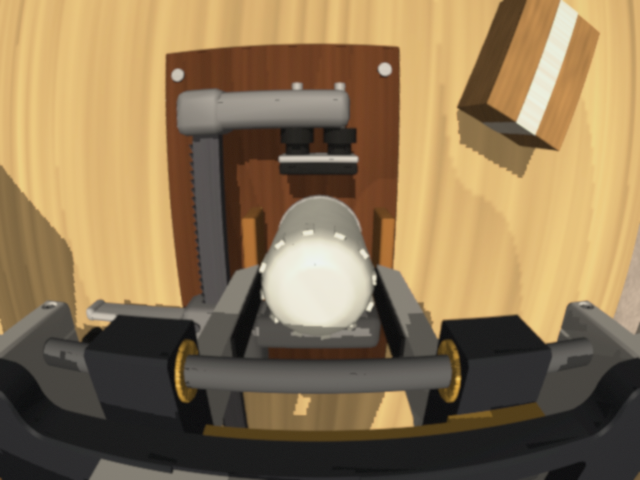

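View pics/s8c.png

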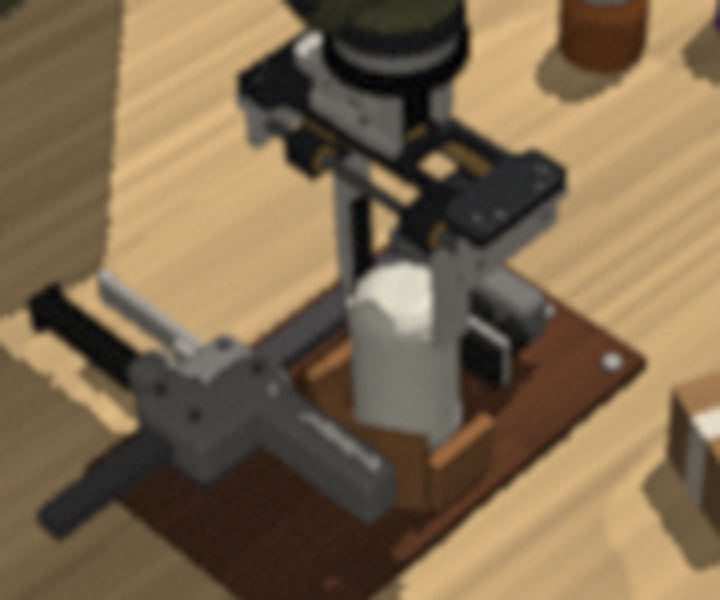

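Inside the cradle, clear of V, cheeks and pad. Lower slowly.

Call:
servo_tool:
  series:
    - [0,0,0.3,0,0,0]
    - [0,0,0.6,0,0,0]
    - [0,0,0.8,0,0,0]
    - [0,0,1.0,0,0,0]
    - [0,0,1.1,0,0,0]
    - [0,0,1.2,0,0,0]
    - [0,0,1.25,0,0,0]
    - [0,0,1.3,0,0,0]
    - [0,0,1.35,0,0,0]
    - [0,0,1.4,0,0,0]

```text
clock: 10.65
eef_pos: [616.7, -62.5, 65.8]
eef_rot: [3.141, 0.0, 1.632]
wrist_force: [0.5, -0.5, -2.3]
finger_gap: 58.0
```

Call:
servo_tool:
  series:
    - [0,0,0.03,0,0,0]
    - [0,0,0.06,0,0,0]
    - [0,0,0.09,0,0,0]
    - [0,0,0.12,0,0,0]
    - [0,0,0.15,0,0,0]
    - [0,0,0.15,0,0,0]
    - [0,0,0.15,0,0,0]
    - [0,0,0.15,0,0,0]
    - [0,0,0.15,0,0,0]
    - [0,0,0.15,0,0,0]

```text
clock: 11.48
eef_pos: [616.6, -62.5, 64.3]
eef_rot: [3.142, -0.0, 1.632]
wrist_force: [1.2, -0.2, -2.9]
finger_gap: 58.0
```

Call:
servo_tool:
  series:
    - [0,0,0.02,0,0,0]
    - [0,0,0.04,0,0,0]
    - [0,0,0.06,0,0,0]
    - [0,0,0.08,0,0,0]
    - [0,0,0.1,0,0,0]
    - [0,0,0.12,0,0,0]
    - [0,0,0.14,0,0,0]
    - [0,0,0.16,0,0,0]
    - [0,0,0.16,0,0,0]
    - [0,0,0.16,0,0,0]

```text
clock: 12.32
eef_pos: [616.6, -62.5, 62.6]
eef_rot: [-3.142, -0.0, 1.632]
wrist_force: [-0.4, 0.1, -1.9]
finger_gap: 58.4
```

Call:
servo_tool:
  series:
    - [0,0,0.02,0,0,0]
    - [0,0,0.04,0,0,0]
    - [0,0,0.06,0,0,0]
    - [0,0,0.06,0,0,0]
    - [0,0,0.06,0,0,0]
    - [0,0,0.06,0,0,0]
    - [0,0,0.06,0,0,0]
    - [0,0,0.06,0,0,0]
    - [0,0,0.06,0,0,0]
    - [0,0,0.06,0,0,0]

```text
clock: 13.15
eef_pos: [616.6, -62.5, 62.1]
eef_rot: [3.142, -0.0, 1.632]
wrist_force: [-0.3, 0.6, -2.4]
finger_gap: 58.6
```

Call:
servo_tool:
  series:
    - [0,0,0.02,0,0,0]
    - [0,0,0.04,0,0,0]
    - [0,0,0.06,0,0,0]
    - [0,0,0.08,0,0,0]
    - [0,0,0.1,0,0,0]
    - [0,0,0.1,0,0,0]
    - [0,0,0.1,0,0,0]
    - [0,0,0.1,0,0,0]
    - [0,0,0.1,0,0,0]
    - [0,0,0.1,0,0,0]

```text
clock: 13.98
eef_pos: [616.9, -62.6, 61.7]
eef_rot: [3.141, 0.0, 1.632]
wrist_force: [-0.8, -0.8, 5.3]
finger_gap: 58.1
```

Call:
servo_tool:
  series:
    - [0,0,0.1,0,0,0]
    - [0,0,0.1,0,0,0]
    - [0,0,0.1,0,0,0]
    - [0,0,0.1,0,0,0]
    - [0,0,0.1,0,0,0]
    - [0,0,0.1,0,0,0]
    - [0,0,0.1,0,0,0]
    - [0,0,0.1,0,0,0]
    - [0,0,0.1,0,0,0]
    - [0,0,0.1,0,0,0]
  gripper: 8.0

```text
clock: 14.82
eef_pos: [616.6, -62.5, 60.1]
eef_rot: [3.142, 0.0, 1.632]
wrist_force: [0.4, 0.3, 0.6]
finger_gap: 80.2
```

```bash
python3 - <<'E'
from h import *
go([616.3,-62,62],1.63)
c=snap('wrist','w9')
E
```

```text
shift cm [ 0.05 -0.03 -0.19] turn [0.    0.    0.002] | pos [616.6 -62.5  60.1] rot [3.142 0.    1.632] gap 80.2 F [0.4 0.3 0.6] t 14.8167
```

View pics/w9.png

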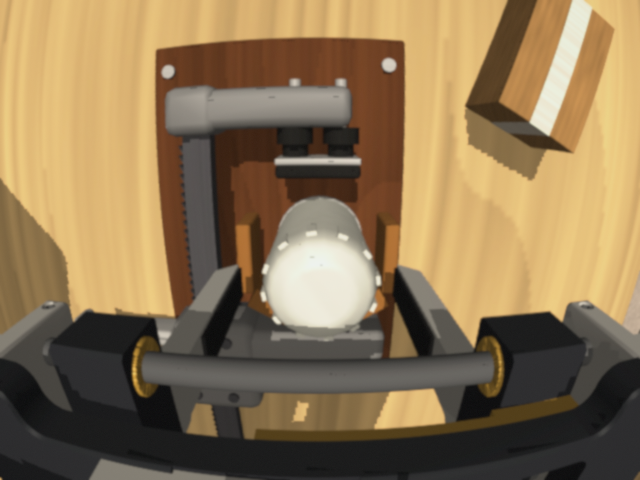

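Call:
servo_tool:
  series:
    - [0,0,-0.5,0,0,0]
    - [0,0,-1.5,0,0,0]
    - [0,0,-3,0,0,0]
    - [0,0,-5,0,0,0]
    - [0,0,-7,0,0,0]
    - [0,0,-9,0,0,0]
    - [0,0,-11,0,0,0]
    - [0,0,-13,0,0,0]
    - [-2,0,-14,0,0,0]
    - [-4,0,-14,0,0,0]

```text
clock: 15.7
eef_pos: [620.0, -102.4, 204.4]
eef_rot: [3.136, 0.001, 1.633]
wrist_force: [-0.2, -0.8, -0.1]
finger_gap: 79.9
```

```bash
python3 - <<'E'
from h import *
c=snap('wrist','w10')
A=np.array([[np.cos(.0577),np.sin(.0577)],[-np.sin(.0577),np.cos(.0577)]])
p=A.T@[461,-185]  # handle/trigger squeezed midpoint
print(p); go([p[0],p[1],200],.0577)
E
```

```text
[ 470.90138944 -158.10718334]
shift cm [ -4.3  -15.15   0.22] turn [ 4.000e-03 -1.000e-03  1.573e+00] | pos [ 619.5 -106.1  202.6] rot [3.138e+00 2.000e-03 1.631e+00] gap 79.8 F [ 0.2 -3.4 -0.4] t 15.75
```

View pics/w10.png

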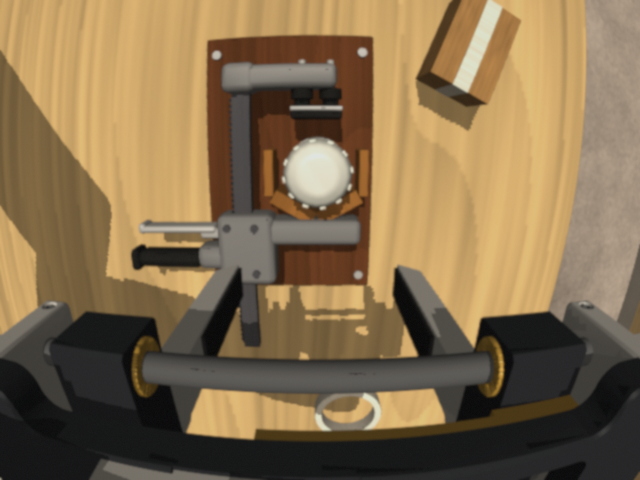

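Call:
servo_tool:
  series:
    - [-0.3,-1,0,0,0,0.12]
    - [-0.8,-2.5,0,0,0,0.24]
    - [-1.3,-4.5,0,0,0,0.36]
    - [-1.8,-6.5,0,0,0,0.48]
    - [-2.3,-8.5,0,0,0,0.6]
    - [-2.8,-10.5,0,0,0,0.72]
    - [-3.3,-12,0,0,0,0.84]
    - [-3.6,-13.5,0,0,0,0.96]
    - [-3.8,-14.5,0,0,0,1.08]
    - [-4,-15,0,0,0,1.2]

```text
clock: 16.58
eef_pos: [470.8, -151.7, 201.1]
eef_rot: [3.141, -0.001, 0.425]
wrist_force: [0.3, -0.8, -0.1]
finger_gap: 80.1
```

```bash
python3 - <<'E'
from h import *
go([471-70,-158,200],.0577)
E
```

```text
shift cm [-6.62 -2.31  0.11] turn [ 0.001 -0.001  0.368] | pos [ 470.8 -151.7  201.1] rot [ 3.141e+00 -1.000e-03  4.250e-01] gap 80.1 F [ 0.3 -0.8 -0.1] t 16.5833
```

Call:
servo_tool:
  series:
    - [-1,-0.3,0.3,0,0,0.1]
    - [-2.5,-0.9,1,0,0,0.2]
    - [-4,-1.4,2,0,0,0.3]
    - [-5,-1.8,2.5,0,0,0.365]
    - [-5.5,-2.0,3,0,0,0.365]
    - [-5.5,-2.0,3,0,0,0.365]
    - [-5.5,-2.0,3,0,0,0.365]
    - [-5.5,-2.0,3,0,0,0.365]
    - [-5.5,-2.0,3,0,0,0.365]
    - [-5.5,-2.0,3,0,0,0.365]

```text
clock: 17.42
eef_pos: [413.8, -156.3, 170.2]
eef_rot: [3.142, -0.0, 0.068]
wrist_force: [0.2, -0.2, -0.3]
finger_gap: 79.9
```

```bash
python3 - <<'E'
from h import *
c=snap('wrist','w11')
i=cv2.imread('pics/w11.png')[0:300,190:490];cv2.imwrite('pics/w11c.png',cv2.resize(i,None,fx=2,fy=2,interpolation=cv2.INTER_CUBIC))
go([471,-158,31],.0577)
E
```

```text
shift cm [ 5.7   0.55 13.92] turn [ 0.   -0.    0.01] | pos [ 413.8 -156.3  170.2] rot [ 3.142 -0.     0.068] gap 80.2 F [-0.4 -0.7 -1.5] t 17.4667
```

View pics/w11c.png

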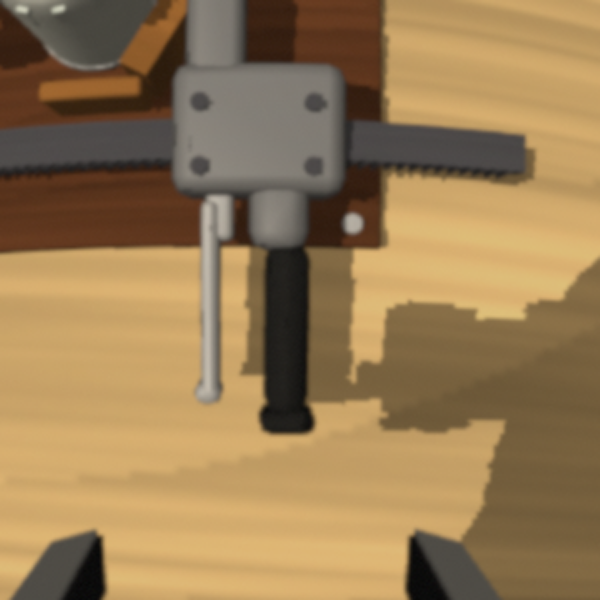

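```bash
python3 - <<'E'
from h import *
c=load('w11')
A=np.array([[np.cos(.0577),np.sin(.0577)],[-np.sin(.0577),np.cos(.0577)]])
for n,x,y,z in[('h out',307,320,60),('h out',308,380,60),('h in',266,320,60),('tr out',201,320,60),('tr in',218,320,60),('tr out e',200,375,60),('h end',287,433,60),('tr end',207,403,60),('h neck',287,248,60),('tr top',208,197,60)]:
    w=onz(c,190+x/2,y/2,z);print(n,w[:2].round(1),(A@w[:2]).round(1))
E
```

```text
h out [ 466.3 -175.4] [ 455.4 -202. ]
h out [ 439.5 -178. ] [ 428.5 -203. ]
h in [ 465.  -157.4] [ 455.1 -183.9]
tr out [ 463.1 -128.8] [ 454.9 -155.3]
tr in [ 463.6 -136.3] [ 454.9 -162.8]
tr out e [ 438.5 -129.8] [ 430.3 -154.8]
h end [ 414.7 -170.5] [ 404.1 -194.1]
tr end [ 426.  -133.6] [ 417.6 -157.9]
h neck [ 497.3 -164.3] [ 487.  -192.7]
tr top [ 517.6 -128.5] [ 509.3 -158.2]
```

```bash
python3 - <<'E'
from h import *
A=np.array([[np.cos(.0577),np.sin(.0577)],[-np.sin(.0577),np.cos(.0577)]])
p=A.T@[462,-187];print(p);go([p[0],p[1],100],.0577)
E
```

```text
[ 472.01506124 -160.04618698]
shift cm [5.79 0.76 7.02] turn [ 0.   -0.    0.01] | pos [ 413.8 -156.3  170.2] rot [ 3.142 -0.     0.068] gap 80.2 F [-0.4 -0.7 -1.5] t 17.4667
```

Call:
servo_tool:
  series:
    - [1.5,0.2,0.5,0,0,0.01]
    - [3,0.4,1,0,0,0.01]
    - [4.5,0.7,2,0,0,0.01]
    - [5.5,0.75,3.5,0,0,0.01]
    - [5.8,0.75,5,0,0,0.01]
    - [5.8,0.75,6.2,0,0,0.01]
    - [5.8,0.75,7,0,0,0.01]
    - [5.8,0.75,7,0,0,0.01]
    - [5.8,0.75,7,0,0,0.01]
    - [5.8,0.75,7,0,0,0.01]
  gripper: 9.4

```text
clock: 18.3
eef_pos: [472.2, -160.1, 100.9]
eef_rot: [3.141, -0.001, 0.057]
wrist_force: [0.4, -0.6, -0.7]
finger_gap: 94.1
```

```bash
python3 - <<'E'
from h import *
c=snap('wrist','w12')
go([472,-160,31],.0577)
E
```

```text
shift cm [-0.03 -0.02  6.99] turn [ 0.001 -0.001 -0.001] | pos [ 472.2 -160.2  100.9] rot [ 3.141e+00 -1.000e-03  5.700e-02] gap 93.6 F [-0.4  0.1  0.4] t 18.35
```

View pics/w12.png

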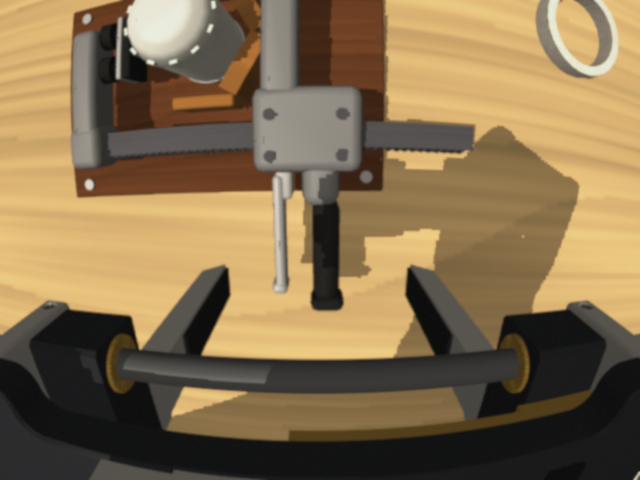

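```bash
python3 - <<'E'
from h import *
c=load('w12')
A=np.array([[np.cos(.0577),np.sin(.0577)],[-np.sin(.0577),np.cos(.0577)]])
im=c['pixels'].astype(int)
print([tuple(im[240,x]) for x in range(270,292,2)],[tuple(im[240,x]) for x in range(306,348,2)])
for n,x,y in[('h out',338.5,240),('h in',313.5,240),('tr out',274,240),('tr in',286,240),('h end',326,308),('tr end',281,292)]:
    w=onz(c,x,y,58);print(n,(A@w[:2]).round(1))
E
```

```text
[(np.int64(229), np.int64(192), np.int64(123)), (np.int64(228), np.int64(191), np.int64(124)), (np.int64(206), np.int64(181), np.int64(144)), (np.int64(201), np.int64(192), np.int64(177)), (np.int64(199), np.int64(190), np.int64(177)), (np.int64(165), np.int64(159), np.int64(148)), (np.int64(141), np.int64(135), np.int64(126)), (np.int64(99), np.int64(95), np.int64(88)), (np.int64(134), np.int64(113), np.int64(81)), (np.int64(220), np.int64(181), np.int64(117)), (np.int64(229), np.int64(192), np.int64(124))] [(np.int64(139), np.int64(113), np.int64(73)), (np.int64(138), np.int64(112), np.int64(73)), (np.int64(136), np.int64(111), np.int64(72)), (np.int64(100), np.int64(82), np.int64(54)), (np.int64(37), np.int64(32), np.int64(25)), (np.int64(19), np.int64(18), np.int64(17)), (np.int64(21), np.int64(20), np.int64(18)), (np.int64(20), np.int64(20), np.int64(18)), (np.int64(21), np.int64(21), np.int64(18)), (np.int64(23), np.int64(23), np.int64(21)), (np.int64(24), np.int64(23), np.int64(20)), (np.int64(23), np.int64(22), np.int64(21)), (np.int64(21), np.int64(20), np.int64(18)), (np.int64(20), np.int64(20), np.int64(17)), (np.int64(21), np.int64(20), np.int64(19)), (np.int64(20), np.int64(19), np.int64(18)), (np.int64(50), np.int64(41), np.int64(27)), (np.int64(125), np.int64(101), np.int64(66)), (np.int64(138), np.int64(112), np.int64(72)), (np.int64(138), np.int64(112), np.int64(72)), (np.int64(138), np.int64(112), np.int64(73))]
h out [ 460.1 -202.1]
h in [ 460.1 -183.9]
tr out [ 460.1 -154.8]
tr in [ 460.1 -163.7]
h end [ 404.5 -193.4]
tr end [ 418.3 -158.7]
```

Call:
servo_tool:
  series:
    - [0,0.1,0.5,0,0,0]
    - [0,0.1,1.2,0,0,0]
    - [0,0.1,2.2,0,0,0]
    - [0,0.1,3.3,0,0,0]
    - [0,0.1,4.4,0,0,0]
    - [0,0.1,5.4,0,0,0]
    - [0,0.1,6.2,0,0,0]
    - [0,0.1,6.8,0,0,0]
    - [0,0.1,7,0,0,0]
    - [0,0.1,7,0,0,0]

```text
clock: 19.18
eef_pos: [471.7, -160.9, 29.6]
eef_rot: [-3.141, 0.001, 0.057]
wrist_force: [0.0, 0.2, -0.4]
finger_gap: 94.5
```

```bash
python3 - <<'E'
from h import *
c=snap('wrist','w13')
go([472,-161,31],.0577)
E
```

```text
shift cm [ 0.01  0.   -0.09] turn [-0.    -0.    -0.001] | pos [ 471.9 -161.    30.1] rot [-3.142 -0.     0.057] gap 94.0 F [-0.2 -0.3  0.1] t 19.2333
```

View pics/w13.png

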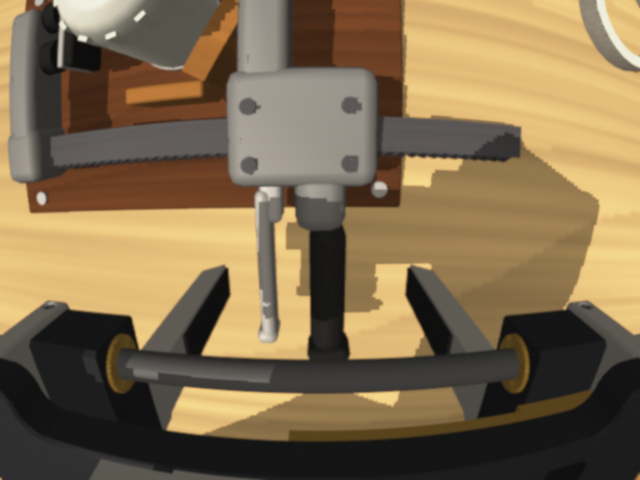

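Call:
servo_tool:
  series:
    - [0,0,0,0,0,0]
    - [0,0,0,0,0,0]
    - [0,0,0,0,0,0]
    - [0,0,0,0,0,0]
    - [0,0,0,0,0,0]
    - [0,0,0,0,0,0]
    - [0,0,0,0,0,0]
    - [0,0,0,0,0,0]
    - [0,0,0,0,0,0]
    - [0,0,0,0,0,0]
  gripper: 2.0
  grip_force: 35

```text
clock: 20.07
eef_pos: [471.9, -161.0, 30.0]
eef_rot: [-3.142, 0.0, 0.057]
wrist_force: [-0.0, -0.3, -0.4]
finger_gap: 31.1
```

```bash
python3 - <<'E'
from h import *
go([472,-161,31],.0577)
c=snap('wrist','w14')
E
```

```text
shift cm [ 0.01  0.   -0.1 ] turn [-0.     0.    -0.001] | pos [ 471.9 -161.    30. ] rot [-3.142  0.     0.057] gap 31.1 F [-0.  -0.3 -0.4] t 20.0667
```

View pics/w14.png

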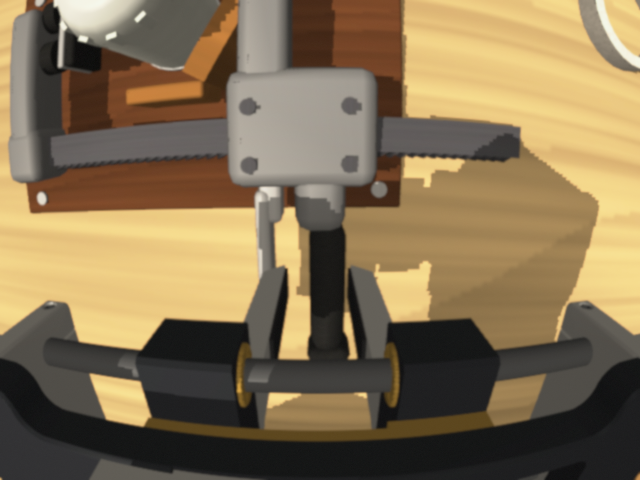

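```bash
python3 - <<'E'
from h import *
a=cv2.imread('pics/w13.png')[160:400,200:440];b=cv2.imread('pics/w14.png')[160:400,200:440]
cv2.imwrite('pics/d.png',cv2.resize(np.hstack([a,b]),None,fx=1.66,fy=2.4,interpolation=cv2.INTER_CUBIC))
snap('scene','s14');i=cv2.imread('pics/s14.png')[170:330,180:390];cv2.imwrite('pics/s14c.png',cv2.resize(i,None,fx=3.6,fy=3.6,interpolation=cv2.INTER_CUBIC))
print(read_state()['finger_gap'],read_state()['clock'])
E
```

```text
22.730984530347527 20.1667
```

View pics/d.png

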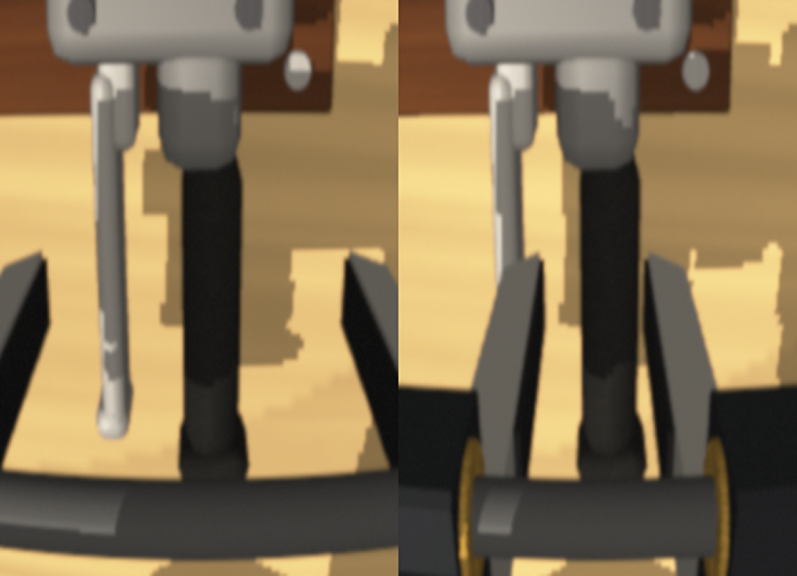

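View pics/s14c.png

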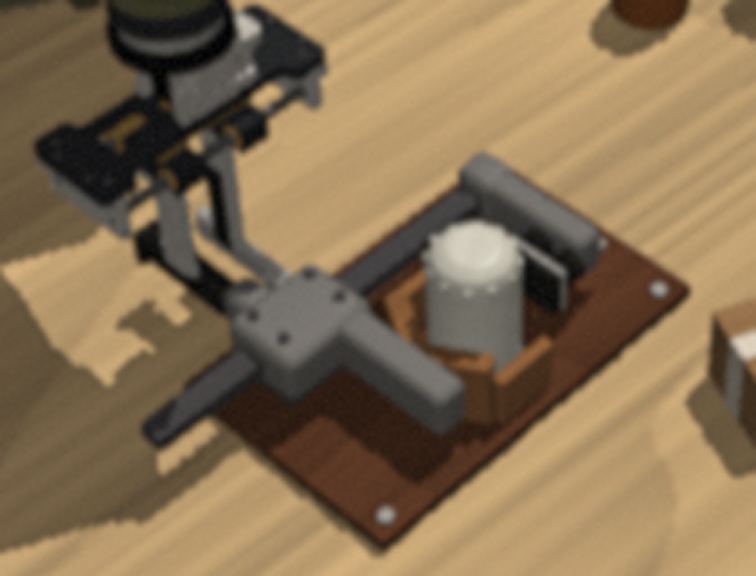

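```bash
python3 - <<'E'
from h import *
c=load('w14');s=load('s14')
for z in(30,50,64,100): print(z,proj(c,[472,-161,z]).round(),((proj(s,[472,-161,z])-[180,170])*3.6).round())
A=np.array([[np.cos(.0577),np.sin(.0577)],[-np.sin(.0577),np.cos(.0577)]])
def W(x,y,z): return np.r_[A.T@[x,y],z]
for n,p in dict(hend=(405,-193,50),htop=(440,-193,64),hneck=(487,-192,64),trend=(419,-158,62),trb=(419,-158,38),tip_tr=(462,-171,30),tip_h=(462,-203,30)).items(): print(n,proj(c,W(*p)).round(),((proj(s,W(*p))-[180,170])*3.6).round())
i=cv2.imread('pics/s14.png')[190:270,200:290];cv2.imwrite('pics/s14d.png',cv2.resize(i,None,fx=8,fy=7.5,interpolation=cv2.INTER_CUBIC))
print(read_state()['finger_gap'])
E
```

```text
30 [318. 256.] [212. 295.]
50 [318. 268.] [209. 274.]
64 [318. 277.] [207. 260.]
100 [318. 308.] [201. 220.]
hend [326. 352.] [147. 236.]
htop [327. 314.] [179. 247.]
hneck [326. 232.] [228. 282.]
trend [267. 343.] [199. 205.]
trb [272. 323.] [202. 231.]
tip_tr [291. 256.] [232. 281.]
tip_h [342. 256.] [195. 308.]
22.730984530347527
```

View pics/s14d.png

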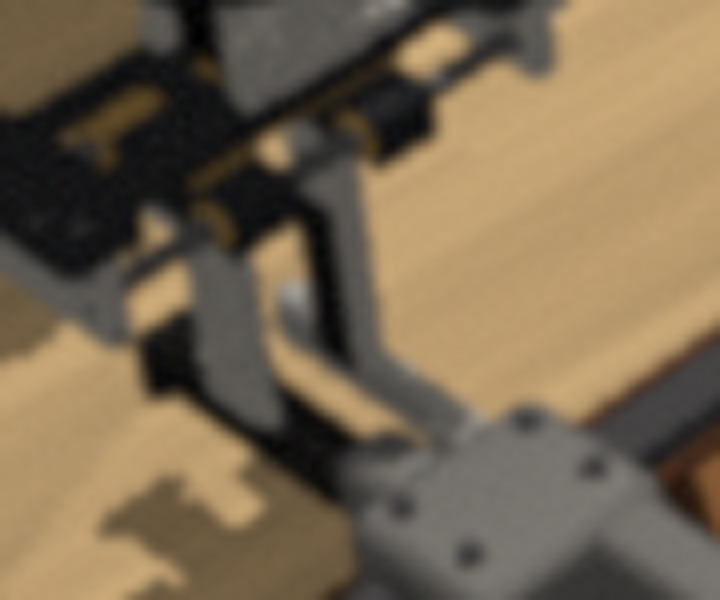

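```bash
python3 - <<'E'
from h import *
c=snap('wrist','w15');snap('scene','s15')
i=cv2.imread('pics/s15.png')[190:270,200:290];i=cv2.resize(i,(450,400),interpolation=cv2.INTER_CUBIC)
b=cv2.imread('pics/w15.png')[160:360,220:395];b=cv2.resize(b,(350,400),interpolation=cv2.INTER_CUBIC)
cv2.imwrite('pics/d15.png',np.hstack([i,b]))
s=read_state();print(s['finger_gap'],s['clock'],s['wrist_force'],s['moment'],s['eef_pos'])
E
```

```text
20.15684058814614 20.2667 [-0.33610031  0.26461826 -0.34478989] [0.0167273  0.00780178 0.01191546] [ 471.84501469 -160.97253156   30.02965182]
```

View pics/d15.png

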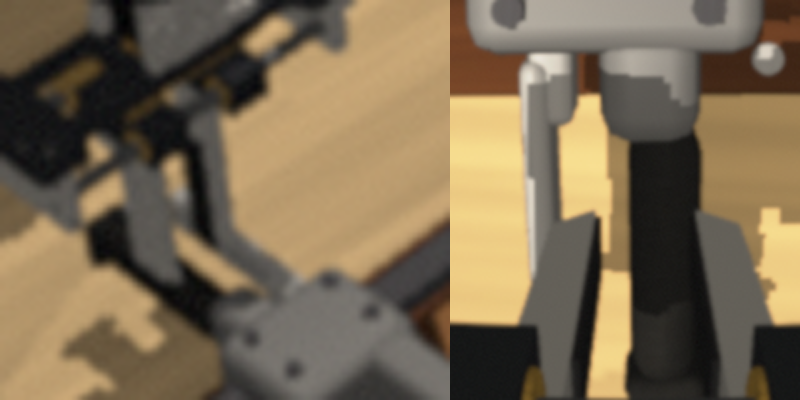

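```bash
python3 - <<'E'
from h import *
s=load('s14')
i=cv2.imread('pics/s7.png')[150:260,290:380];cv2.imwrite('pics/s7d.png',cv2.resize(i,None,fx=7,fy=5.4,interpolation=cv2.INTER_CUBIC))
for z in(160,170,180,190,200):
  for dx in (-30,30,42): print(z,dx,((proj(s,[616.8+dx,-56.5,z])-[290,150])*[7,5.4]).round(), end=' ')
  print()
c=load('w14')
for z in (30,40,50,60):print([proj(c,[472+dx,-161+dy,z]).round() for dx in(-8,8) for dy in(15.5,28)])
E
```

```text
160 -30 [ 90. 354.] 160 30 [222. 430.] 160 42 [249. 445.] 
170 -30 [ 89. 336.] 170 30 [222. 412.] 170 42 [249. 428.] 
180 -30 [ 89. 318.] 180 30 [222. 394.] 180 42 [249. 410.] 
190 -30 [ 88. 299.] 190 30 [222. 376.] 190 42 [249. 391.] 
200 -30 [ 87. 281.] 200 30 [222. 357.] 200 42 [249. 373.] 
[array([293., 267.]), array([273., 266.]), array([294., 243.]), array([273., 242.])]
[array([292., 273.]), array([271., 272.]), array([293., 248.]), array([271., 247.])]
[array([291., 279.]), array([269., 278.]), array([291., 253.]), array([269., 252.])]
[array([289., 286.]), array([267., 285.]), array([290., 259.]), array([267., 258.])]
```

View pics/s7d.png

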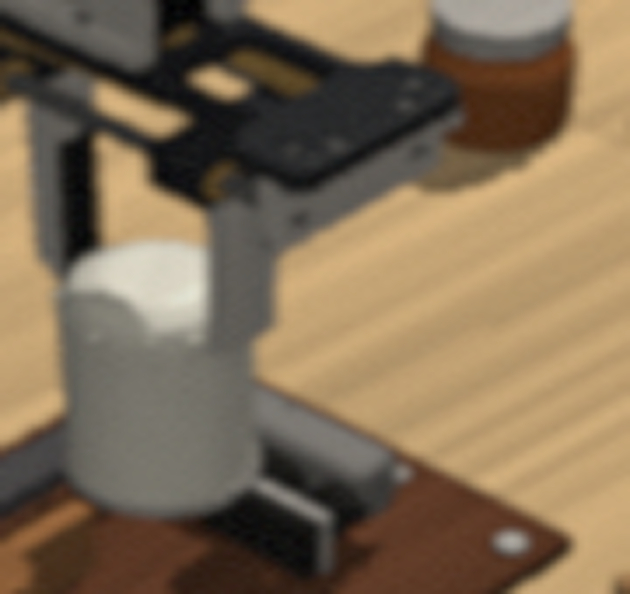

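```bash
python3 - <<'E'
from h import *
c=load('w13');M=c['mount'];print(M.round(3).tolist())
def tr(u,v,yt):
    x=(u-c['cx'])/c['fx'];y=(v-c['cy'])/c['fy'];r=np.hypot(x,y)
    d=M[:3,:3]@np.array([np.sin(r)*x/r,np.sin(r)*y/r,np.cos(r)]);o=M[:3,3]
    return o+d*(yt-o[1])/d[1]
for u,v,y in[(229,267,-47),(407,267,47),(407,267,-47),(229,267,47)]: print(tr(u,v,y).round(1))
s=load('s14');
from itertools import product
# w13 outer tip corner left(206,267)
print(tr(206,268,-59.5),tr(206,268,59.5))
E
```

```text
[[-0.0, -0.964, -0.264, 76.093], [1.0, -0.0, -0.0, -0.426], [0.0, -0.264, 0.964, -217.247], [0.0, 0.0, 0.0, 1.0]]
[  7.1 -47.  -37.6]
[  6.8  47.  -36.9]
[ 144.1  -47.  -394.4]
[ 146.3   47.  -400.2]
[  6.75822103 -59.5        -38.73635203] [ 146.42753186   59.5        -398.33353337]
```

```bash
python3 - <<'E'
from h import *
def tri(a,b):
    (o1,d1),(o2,d2)=a,b;d1=d1/np.linalg.norm(d1);d2=d2/np.linalg.norm(d2)
    t=np.linalg.lstsq(np.c_[d1,-d2],o2-o1,rcond=None)[0];p=o1+d1*t[0];q=o2+d2*t[1];return ((p+q)/2).round(1),np.linalg.norm(p-q).round(1)
w2,w13,s0=load('w2'),load('w13'),load('scene0')
print(tri(ray(w2,263,224.5),ray(w13,249,164)),tri(ray(w2,290,224),ray(w13,248,106)),tri(ray(w2,263,224.5),ray(s0,210+178/4.4,200+258/4.4)))
A=np.array([[np.cos(.0577),np.sin(.0577)],[-np.sin(.0577),np.cos(.0577)]])
p=A.T@[456,-188];print(p);go([p[0],p[1],3],.0577)
E
```

```text
(array([ 531.2, -124.7,   72.3]), np.float64(0.5)) (array([ 558.8, -122.9,   70.9]), np.float64(0.4)) (array([ 515.1, -145.9,   24.8]), np.float64(25.2))
[ 466.08271432 -161.39053073]
shift cm [-0.58  0.01  2.7 ] turn [-0.     0.    -0.001] | pos [ 471.8 -161.    30. ] rot [-3.142  0.     0.057] gap 20.2 F [-0.3  0.3 -0.3] t 20.2667
```

Call:
servo_tool:
  series:
    - [0,0,0,0,0,0]
    - [0,0,0,0,0,0]
    - [0,0,0,0,0,0]
    - [0,0,0,0,0,0]
    - [0,0,0,0,0,0]
    - [0,0,0,0,0,0]
    - [0,0,0,0,0,0]
    - [-0.2,0,0,0,0,0]
    - [-0.4,0,0,0,0,0]
    - [-0.6,0,0,0,0,0]
  gripper: 9.4

```text
clock: 21.1
eef_pos: [465.6, -161.3, 30.0]
eef_rot: [-3.142, 0.0, 0.057]
wrist_force: [-0.2, -1.1, -0.5]
finger_gap: 83.5
```

Call:
servo_tool:
  series:
    - [0,0,0,0,0,0]
    - [0,0,0.3,0,0,0]
    - [0,0,0.6,0,0,0]
    - [0,0,0.9,0,0,0]
    - [0,0,1.2,0,0,0]
    - [0,0,1.5,0,0,0]
    - [0,0,1.8,0,0,0]
    - [0,0,2.1,0,0,0]
    - [0,0,2.1,0,0,0]
    - [0,0,2.1,0,0,0]

```text
clock: 21.93
eef_pos: [465.8, -161.3, 8.9]
eef_rot: [-3.141, 0.0, 0.057]
wrist_force: [0.5, 0.3, 0.9]
finger_gap: 94.0
```

```bash
python3 - <<'E'
from h import *
snap('wrist','w16');snap('scene','s16')
i=cv2.imread('pics/s16.png')[180:280,190:300];i=cv2.resize(i,(440,400),interpolation=cv2.INTER_CUBIC)
b=cv2.imread('pics/w16.png')[160:360,220:395];b=cv2.resize(b,(350,400),interpolation=cv2.INTER_CUBIC)
cv2.imwrite('pics/d16.png',np.hstack([i,b]));go([466,-161.4,0],.0577)
E
```

```text
shift cm [0.   0.   0.92] turn [ 0.    -0.    -0.001] | pos [ 466.  -161.4    9.2] rot [ 3.141 -0.     0.057] gap 94.0 F [-1.   0.6 -0.5] t 22.0333
```

View pics/d16.png

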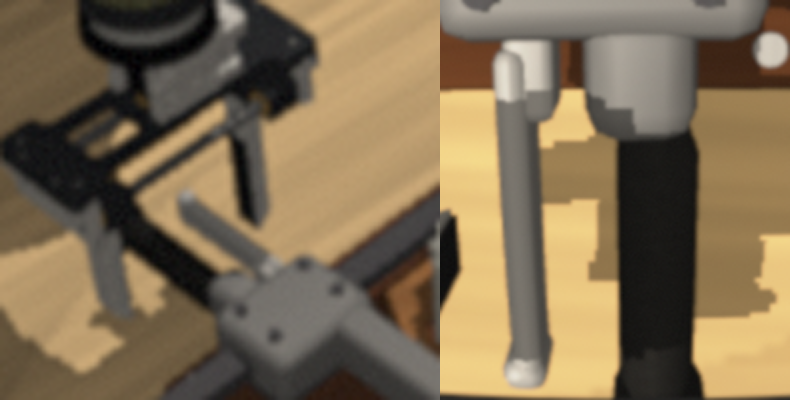

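Call:
servo_tool:
  series:
    - [0,0,0.2,0,0,0]
    - [0,0,0.4,0,0,0]
    - [0,0,0.6,0,0,0]
    - [0,0,0.8,0,0,0]
    - [0,0,0.8,0,0,0]
    - [0,0,0.8,0,0,0]
    - [0,0,0.8,0,0,0]
    - [0,0,0.8,0,0,0]
    - [0,0,0.8,0,0,0]
    - [0,0,0.8,0,0,0]
  gripper: 6.5

```text
clock: 22.87
eef_pos: [465.7, -161.2, 1.0]
eef_rot: [-3.141, 0.0, 0.057]
wrist_force: [-0.5, 1.9, -1.0]
finger_gap: 64.7
```

```bash
python3 - <<'E'
from h import *
snap('wrist','w17')
b=cv2.imread('pics/w17.png')[0:400,0:640];cv2.imwrite('pics/d17.png',b);s=read_state();go([466,-161.4,0],.0577);print(s['moment'])
E
```

```text
shift cm [0.02 0.03 0.1 ] turn [-0.     0.    -0.001] | pos [ 465.7 -161.1    1. ] rot [-3.141  0.     0.057] gap 65.0 F [-0.4  2.6 -2. ] t 22.9167
[0.3249311  0.05481894 0.03269709]
```

View pics/d17.png

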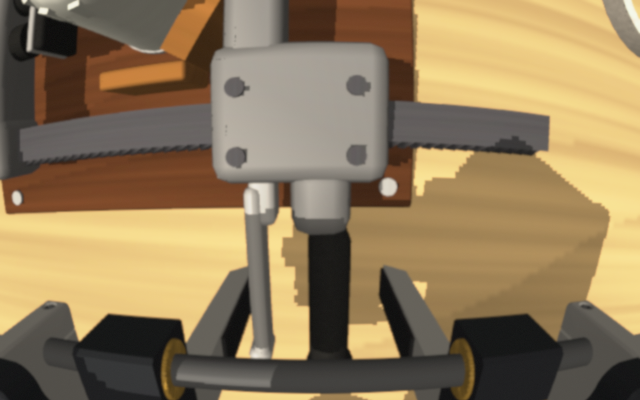

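Call:
servo_tool:
  series:
    - [0,0.1,0,0,0,0]
    - [0,0.1,0,0,0,0]
    - [0,0.1,0,0,0,0]
    - [0,0.1,0,0,0,0]
    - [0,0.1,0,0,0,0]
    - [0,0.1,0,0,0,0]
    - [0,0.1,0,0,0,0]
    - [0,0.1,0,0,0,0]
    - [0,0.1,0,0,0,0]
    - [0,0.1,0,0,0,0]
  gripper: 2.0
  grip_force: 35

```text
clock: 23.75
eef_pos: [463.9, -163.1, 0.6]
eef_rot: [3.141, 0.004, 0.057]
wrist_force: [-12.2, -7.5, 1.0]
finger_gap: 27.0
```

```bash
python3 - <<'E'
from h import *
snap('wrist','w18')
s=read_state();go([466,-161.4,0],.0577);print(s['moment'])
E
```

```text
shift cm [ 0.22 -0.16  0.06] turn [ 0.     0.004 -0.   ] | pos [ 463.9 -163.1    0.6] rot [3.141 0.004 0.057] gap 27.1 F [-12.5  -7.4   1.1] t 23.8
[-1.11999352  2.35464447  0.38079423]
```

View pics/w18.png

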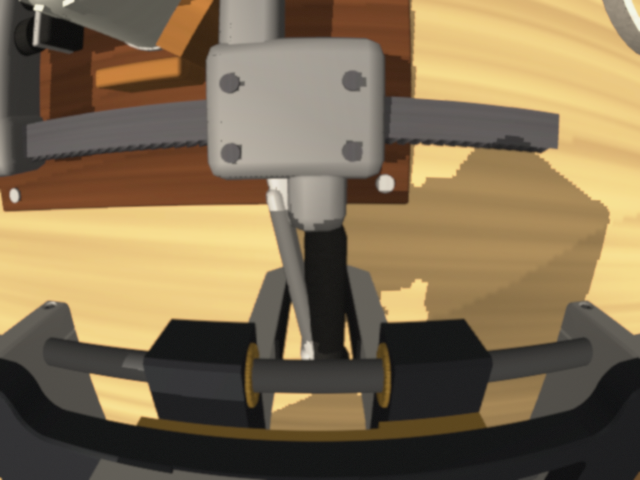

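Call:
servo_tool:
  series:
    - [0,0.1,0,0,0,0]
    - [0,0.1,0,0,0,0]
    - [0,0.1,0,0,0,0]
    - [0,0.1,0,0,0,0]
    - [0,0.1,0,0,0,0]
    - [0,0.1,0,0,0,0]
    - [0,0.1,0,0,0,0]
    - [0,0.1,0,0,0,0]
    - [0,0.1,0,0,0,0]
    - [0,0.1,0,0,0,0]
  gripper: 7.6

```text
clock: 24.63
eef_pos: [466.1, -163.5, 1.2]
eef_rot: [3.141, -0.0, 0.057]
wrist_force: [-0.0, -0.3, -0.1]
finger_gap: 76.2
```

```bash
python3 - <<'E'
from h import *
snap('wrist','w19')
s=read_state();go([466,-162.4,0],.0577);print(s['moment'])
snap('top','t19')
b=cv2.imread('pics/w19.png')[0:400,0:640]
a=cv2.imread('pics/t19.png')[195:335,260:440];cv2.imwrite('pics/d19.png',np.hstack([cv2.resize(b,(430,300)),cv2.resize(a,(370,300),interpolation=cv2.INTER_CUBIC)]))
E
```

```text
shift cm [-0.   -0.11  0.12] turn [ 0.    -0.    -0.001] | pos [ 466.1 -163.5    1.2] rot [ 3.141 -0.     0.057] gap 75.9 F [-0.2  1.  -0.6] t 24.6833
[ 0.04610698  0.00665241 -0.01825603]
```

View pics/d19.png

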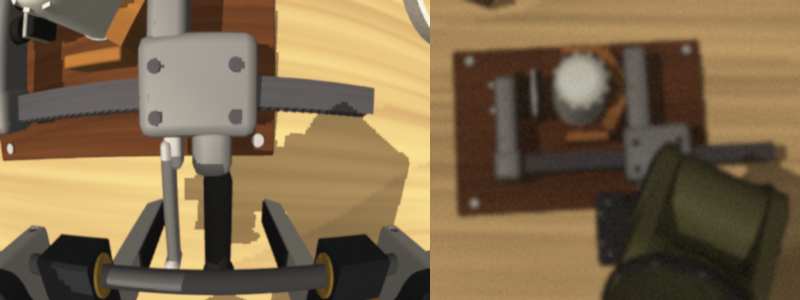

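```bash
cat >> h.py <<'E'
A=np.array([[np.cos(.0577),np.sin(.0577)],[-np.sin(.0577),np.cos(.0577)]])
def barend(t,z=58):
    # dark bar's right end: sample along the bar's line in the wrist image
    c=load(t);g=cv2.cvtColor(cv2.GaussianBlur(c['pixels'],(3,3),0),cv2.COLOR_RGB2HSV)
    ys=np.arange(-200,-340,-.25);out=[]
    for x in(533,537,541):
        v=np.array([g[tuple(np.clip(proj(c,np.r_[A.T@[x,y],z])[::-1].round().astype(int),0,[479,639]))] for y in ys]).astype(int)
        dark=(v[:,1]<75)&(v[:,2]<130)   # grey bar vs wood
        i=np.where(dark)[0];out.append(ys[i.max()] if len(i) else None)
    return out
E
python3 - <<'E'
from h import *
for t in('w13','w16','w17','w18','w19'): print(t,barend(t))
E
```

```text
w13 [np.float64(-300.25), np.float64(-300.0), np.float64(-299.75)]
w16 [np.float64(-300.25), np.float64(-300.0), np.float64(-299.75)]
w17 [np.float64(-299.75), np.float64(-299.5), np.float64(-299.25)]
w18 [np.float64(-306.75), np.float64(-307.25), np.float64(-307.0)]
w19 [np.float64(-307.0), np.float64(-307.25), np.float64(-307.0)]
```

Call:
servo_tool:
  series:
    - [0,0,0,0,0,0]
    - [0,0,0,0,0,0]
    - [0,0,0,0,0,0]
    - [0,0,0,0,0,0]
    - [0,0,0,0,0,0]
    - [0,0,0,0,0,0]
    - [0,0,0,0,0,0]
    - [0,0,0,0,0,0]
    - [0,0,0,0,0,0]
    - [0,0,0,0,0,0]
  gripper: 2.0

```text
clock: 25.57
eef_pos: [464.1, -163.1, 0.6]
eef_rot: [-3.141, 0.004, 0.058]
wrist_force: [-12.1, -0.7, 4.8]
finger_gap: 27.3
```

Call:
servo_tool:
  series:
    - [0,0,0,0,0,0]
    - [0,0,0,0,0,0]
    - [0,0,0,0,0,0]
    - [0,0,0,0,0,0]
    - [0,0,0,0,0,0]
    - [0,0,0,0,0,0]
    - [0,0,0,0,0,0]
    - [0,0,0,0,0,0]
    - [0,0,0,0,0,0]
    - [0,0,0,0,0,0]
  gripper: 7.6

```text
clock: 26.4
eef_pos: [466.1, -163.5, 1.2]
eef_rot: [3.141, -0.0, 0.057]
wrist_force: [0.6, -0.5, 0.8]
finger_gap: 76.3
```

```bash
python3 - <<'E'
from h import *
snap('wrist','w20');snap('top','t20');snap('scene','s20')
print(barend('w20'));go([466,-162.4,0],.0577)
b=cv2.imread('pics/s20.png')[200:310,230:390]
a=cv2.imread('pics/t20.png')[205:305,265:400];cv2.imwrite('pics/d20.png',np.hstack([cv2.resize(b,(400,300),interpolation=cv2.INTER_CUBIC),cv2.resize(a,(400,300),interpolation=cv2.INTER_CUBIC)]))
E
```

```text
[np.float64(-313.0), np.float64(-313.25), np.float64(-313.0)]
shift cm [ 0.   -0.1   0.11] turn [ 0.    -0.    -0.001] | pos [ 466.  -163.4    1.1] rot [ 3.141 -0.     0.057] gap 76.0 F [ 0.1 -0.5 -0.4] t 26.55
```

View pics/d20.png

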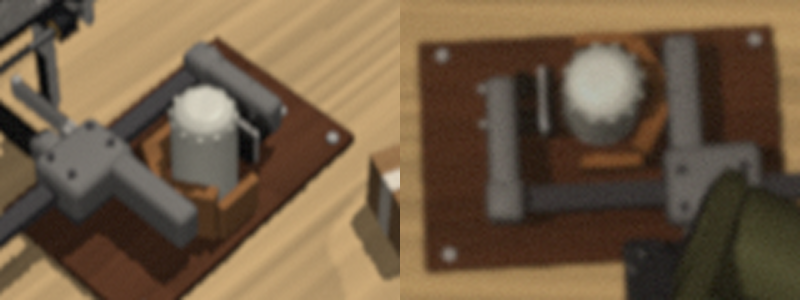

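Call:
servo_tool:
  series:
    - [0,0,0,0,0,0]
    - [0,0,0,0,0,0]
    - [0,0,0,0,0,0]
    - [0,0,0,0,0,0]
    - [0,0,0,0,0,0]
    - [0,0,0,0,0,0]
    - [0,0,0,0,0,0]
    - [0,0,0,0,0,0]
    - [0,0,0,0,0,0]
    - [0,0,0,0,0,0]
  gripper: 2.0

```text
clock: 27.38
eef_pos: [464.1, -163.1, 0.6]
eef_rot: [-3.141, 0.004, 0.058]
wrist_force: [-11.8, -0.3, 5.8]
finger_gap: 27.4
```

Call:
servo_tool:
  series:
    - [0,0,0,0,0,0]
    - [0,0,0,0,0,0]
    - [0,0,0,0,0,0]
    - [0,0,0,0,0,0]
    - [0,0,0,0,0,0]
    - [0,0,0,0,0,0]
    - [0,0,0,0,0,0]
    - [0,0,0,0,0,0]
    - [0,0,0,0,0,0]
    - [0,0,0,0,0,0]
  gripper: 7.6

```text
clock: 28.22
eef_pos: [466.1, -163.5, 1.2]
eef_rot: [3.141, -0.0, 0.057]
wrist_force: [-0.8, 0.2, -0.4]
finger_gap: 76.1
```

```bash
python3 - <<'E'
from h import *
snap('wrist','w21');snap('top','t21');snap('scene','s21')
print(barend('w21'));go([466,-162.4,0],.0577)
b=cv2.imread('pics/s21.png')[200:310,230:390]
a=cv2.imread('pics/t21.png')[205:305,265:400];cv2.imwrite('pics/d21.png',np.hstack([cv2.resize(b,(400,300),interpolation=cv2.INTER_CUBIC),cv2.resize(a,(400,300),interpolation=cv2.INTER_CUBIC)]))
E
```

```text
[np.float64(-319.25), np.float64(-318.75), np.float64(-318.5)]
shift cm [ 0.01 -0.1   0.11] turn [ 0.    -0.    -0.001] | pos [ 466.  -163.4    1.1] rot [ 3.141 -0.     0.057] gap 76.0 F [-0.6 -0.  -0.1] t 28.3667
```

View pics/d21.png

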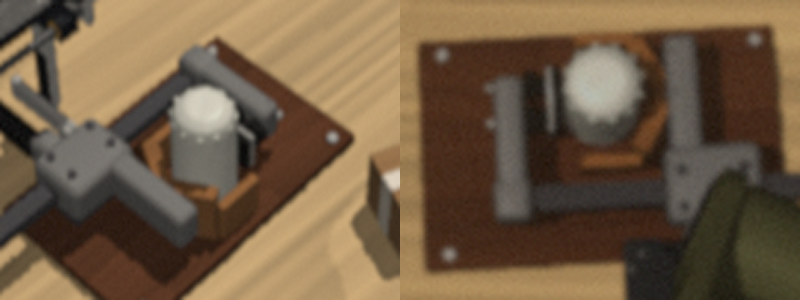

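Three strokes: 19.2 mm travel. One more.

Call:
servo_tool:
  series:
    - [0,0,0,0,0,0]
    - [0,0,0,0,0,0]
    - [0,0,0,0,0,0]
    - [0,0,0,0,0,0]
    - [0,0,0,0,0,0]
    - [0,0,0,0,0,0]
    - [0,0,0,0,0,0]
    - [0,0,0,0,0,0]
    - [0,0,0,0,0,0]
    - [0,0,0,0,0,0]
  gripper: 2.0

```text
clock: 29.2
eef_pos: [464.1, -163.1, 0.6]
eef_rot: [-3.141, 0.004, 0.058]
wrist_force: [-11.9, -0.2, 6.0]
finger_gap: 27.2
```

```bash
python3 - <<'E'
from h import *
snap('wrist','w22');snap('top','t22');snap('scene','s22')
print(barend('w22'));go([466,-162.4,0],.0577)
b=cv2.imread('pics/s22.png')[200:310,230:390]
a=cv2.imread('pics/t22.png')[205:305,265:400];cv2.imwrite('pics/d22.png',np.hstack([cv2.resize(b,(400,300),interpolation=cv2.INTER_CUBIC),cv2.resize(a,(400,300),interpolation=cv2.INTER_CUBIC)]))
E
```

```text
[np.float64(-324.75), np.float64(-324.5), np.float64(-324.75)]
shift cm [ 0.19 -0.06  0.06] turn [-0.001  0.004 -0.   ] | pos [ 464.1 -163.1    0.6] rot [-3.141  0.004  0.058] gap 27.3 F [-11.7  -1.3   5.2] t 29.35
```

View pics/d22.png

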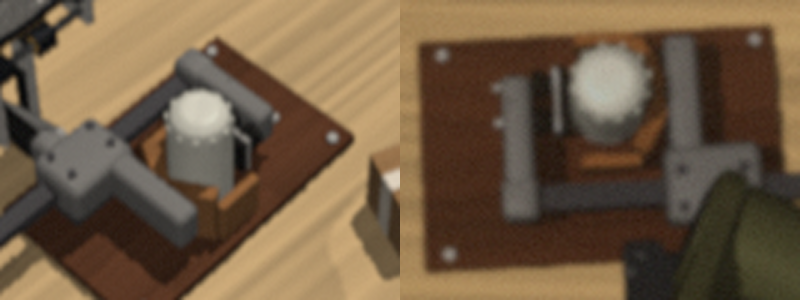

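View pics/w22.png

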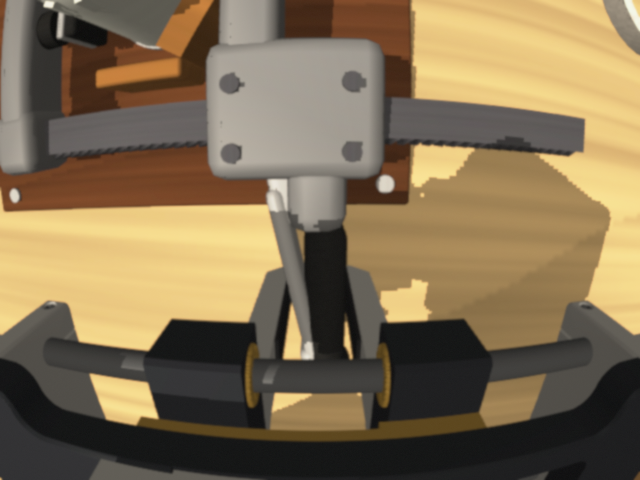

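Call:
servo_tool:
  series:
    - [0,0,0,0,0,0]
    - [0,0,0,0,0,0]
    - [0,0,0,0,0,0]
    - [0,0,0,0,0,0]
    - [0,0,0,0,0,0]
    - [0,0,0,0,0,0]
    - [0,0,0,0,0,0]
    - [0,0,0,0,0,0]
    - [0,0,0,0,0,0]
    - [0,0,0,0,0,0]
  gripper: 7.6

```text
clock: 30.18
eef_pos: [466.1, -163.5, 1.2]
eef_rot: [3.141, -0.0, 0.057]
wrist_force: [0.5, 0.2, -0.1]
finger_gap: 76.2
```

Call:
servo_tool:
  series:
    - [0,0,0,0,0,0]
    - [0,0,0,0,0,0]
    - [0,0,0,0,0,0]
    - [0,0,0,0,0,0]
    - [0,0,0,0,0,0]
    - [0,0,0,0,0,0]
    - [0,0,0,0,0,0]
    - [0,0,0,0,0,0]
    - [0,0,0,0,0,0]
    - [0,0,0,0,0,0]
  gripper: 2.0

```text
clock: 31.02
eef_pos: [464.1, -163.1, 0.6]
eef_rot: [-3.141, 0.004, 0.058]
wrist_force: [-12.3, -0.2, 5.7]
finger_gap: 27.4
```

```bash
python3 - <<'E'
from h import *
snap('wrist','w23');snap('top','t23');snap('scene','s23')
print(barend('w23'));go([466,-162.4,0],.0577)
ims=[]
for k in ('19','20','22','23'):
    t=cv2.imread(f'pics/t{k}.png')[212:250,280:345];ims.append(cv2.resize(t,(390,228),interpolation=cv2.INTER_CUBIC))
cv2.imwrite('pics/d23.png',np.vstack([np.hstack(ims[:2]),np.hstack(ims[2:])]))
ims=[cv2.resize(cv2.imread(f'pics/w{k}.png')[0:100,0:200],(400,200)) for k in('19','21','22','23')]
cv2.imwrite('pics/e23.png',np.vstack([np.hstack(ims[:2]),np.hstack(ims[2:])]))
E
```

```text
[np.float64(-330.75), np.float64(-330.25), np.float64(-330.75)]
shift cm [ 0.19 -0.06  0.06] turn [-0.001  0.004 -0.   ] | pos [ 464.1 -163.1    0.6] rot [-3.141  0.004  0.058] gap 27.2 F [-11.5   0.3   6.1] t 31.1667
```

View pics/d23.png

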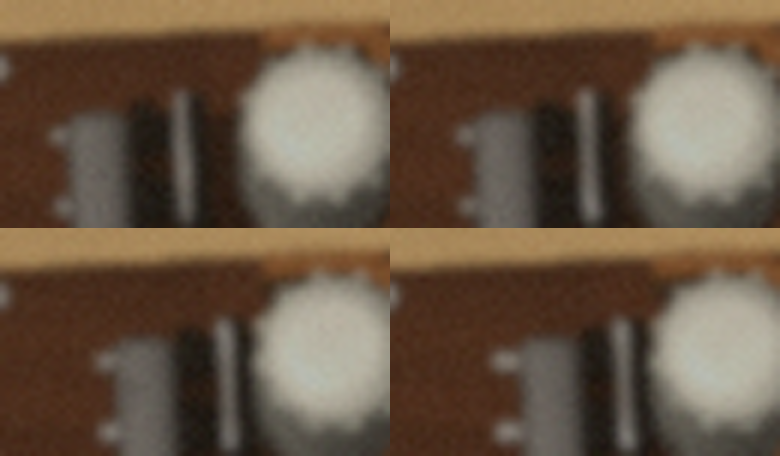

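View pics/e23.png

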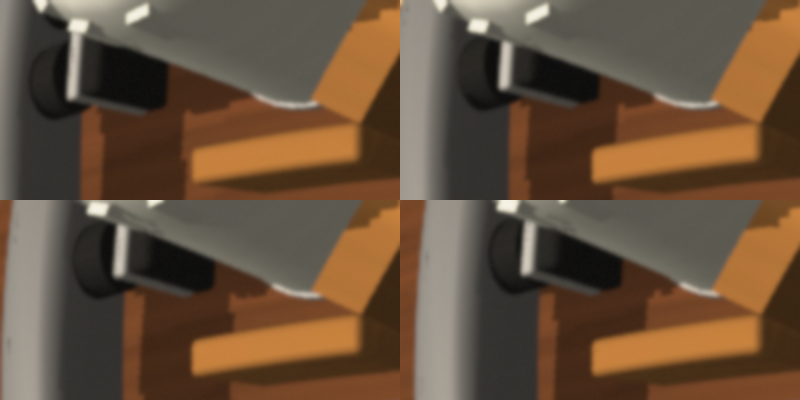

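Call:
servo_tool:
  series:
    - [0,0,0,0,0,0]
    - [0,0,0,0,0,0]
    - [0,0,0,0,0,0]
    - [0,0,0,0,0,0]
    - [0,0,0,0,0,0]
    - [0,0,0,0,0,0]
    - [0,0,0,0,0,0]
    - [0,0,0,0,0,0]
    - [0,0,0,0,0,0]
    - [0,0,0,0,0,0]
  gripper: 7.6

```text
clock: 32.0
eef_pos: [466.1, -163.5, 1.2]
eef_rot: [3.141, -0.0, 0.057]
wrist_force: [-1.0, 0.2, 0.1]
finger_gap: 76.0
```

Call:
servo_tool:
  series:
    - [0,0,0,0,0,0]
    - [0,0,0,0,0,0]
    - [0,0,0,0,0,0]
    - [0,0,0,0,0,0]
    - [0,0,0,0,0,0]
    - [0,0,0,0,0,0]
    - [0,0,0,0,0,0]
    - [0,0,0,0,0,0]
    - [0,0,0,0,0,0]
    - [0,0,0,0,0,0]
  gripper: 2.0

```text
clock: 32.83
eef_pos: [464.0, -163.0, 0.5]
eef_rot: [-3.14, 0.004, 0.058]
wrist_force: [-11.6, -0.1, 5.1]
finger_gap: 26.9
```

```bash
python3 - <<'E'
from h import *
snap('wrist','w24');snap('top','t24');snap('scene','s24')
print(barend('w24'));go([466,-162.4,0],.0577)
ims=[]
for k in ('20','22','23','24'):
    t=cv2.imread(f'pics/t{k}.png')[212:250,280:345];ims.append(cv2.resize(t,(390,228),interpolation=cv2.INTER_CUBIC))
cv2.imwrite('pics/d24.png',np.vstack([np.hstack(ims[:2]),np.hstack(ims[2:])]))
ims=[cv2.resize(cv2.imread(f'pics/w{k}.png')[0:100,0:200],(400,200)) for k in('21','22','23','24')]
cv2.imwrite('pics/e24.png',np.vstack([np.hstack(ims[:2]),np.hstack(ims[2:])]))
E
```

```text
[np.float64(-336.0), np.float64(-335.75), np.float64(-336.25)]
shift cm [ 0.2  -0.05  0.05] turn [-0.001  0.004 -0.   ] | pos [ 464.  -163.     0.5] rot [-3.14   0.004  0.058] gap 26.9 F [-12.7  -0.1   5.1] t 32.9833
```

View pics/d24.png

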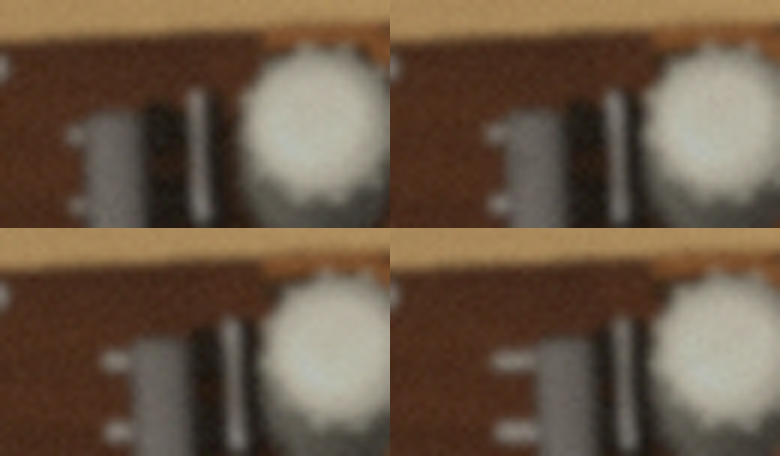

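View pics/e24.png

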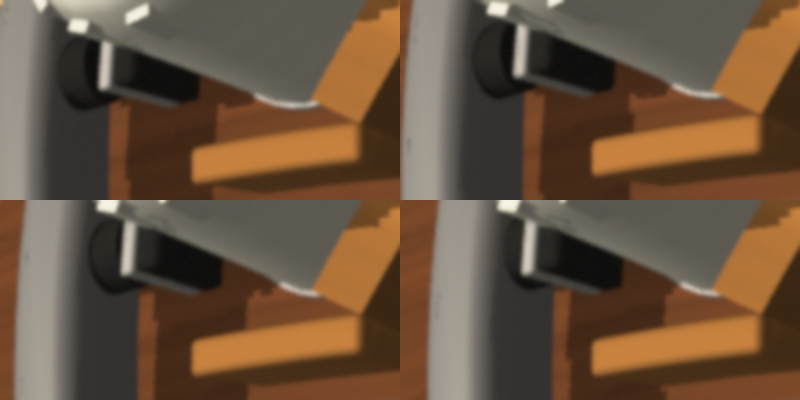

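View pics/s24.png

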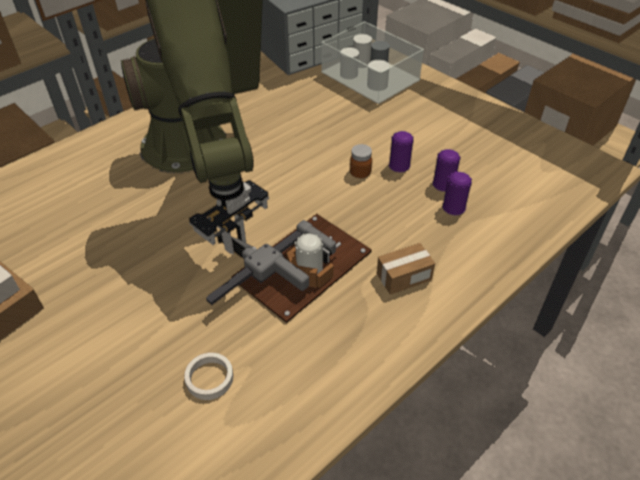

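Call:
servo_tool:
  series:
    - [0,0,0,0,0,0]
    - [0,0,0,0,0,0]
    - [0,0,0,0,0,0]
    - [0,0,0,0,0,0]
    - [0,0,0,0,0,0]
    - [0,0,0,0,0,0]
    - [0,0,0,0,0,0]
    - [0,0,0,0,0,0]
    - [0,0,0,0,0,0]
    - [0,0,0,0,0,0]

```text
clock: 33.82
eef_pos: [464.0, -163.0, 0.5]
eef_rot: [-3.14, 0.004, 0.058]
wrist_force: [-11.8, -0.6, 6.1]
finger_gap: 27.0
```

```bash
python3 - <<'E'
from h import *
snap('wrist','w25');print(barend('w25'));go([466,-162.4,0],.0577)
print(sign_off())
E
```

```text
[np.float64(-336.0), np.float64(-335.75), np.float64(-336.0)]
shift cm [ 0.2  -0.05  0.05] turn [-0.001  0.004 -0.   ] | pos [ 464.1 -163.     0.6] rot [-3.14   0.004  0.058] gap 27.2 F [-11.3   0.2   5. ] t 33.8667
the job is handed in; nothing more can be done
None
```

I stood the white filter in the cradle, let go of it, and pumped the trigger six full strokes. I handed in at 33.9 s, still holding the trigger fully squeezed.

**Last checks**
- **Pad:** it is pushed in about 9 mm, judged from the guide pins showing behind the jaw and the pad no longer moving on the last stroke. After stroke five it read only about 3 mm, the low end of the range, so I added the sixth.
- **Bar:** it travelled about 36 mm in total and did not move over the final hold.
- **Grip:** the finger gap is 27 mm, about the 28 mm expected with the trigger fully in, at 35 N. A steady wrist force of about 13 N remains.
- **Bystanders:** the jar, carton and tape look undisturbed in the last scene picture.

**What did not go as expected**
- **Missed squeeze:** the first try closed above the trigger without touching it. The wrist picture put the real fingertips about 37 mm behind the stated tool point, so I went lower and it worked.
- **Filter grip:** for the same reason, I had held the filter higher on its can than planned. It was set down at about 8 N of contact force.
- **Handle position:** two wrist views disagreed by about 3 mm. I settled it from where the finger touched the trigger.

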